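Turn the trolley wheel valve-up by its spokes

ROBOT

A 7-joint arm with a two-finger parallel gripper is mounted at the origin on a cart in front of the work surface, level with it; the furniture and walls round the work are solid. World frame = base frame: x ahead of the robot, y to its left, z up, the work surface at z = 0. Lengths are in m, angles in degrees, forces in N, time in s.
With the tool pointing down it reaches from about 0.35 to 0.775 m from the base axis. Payload 3.1 kg.
Tool frame: the origin (TCP) lies midway between the tips of the shut fingers; the grasp point (between the pads) lies 19 mm behind it; z points along the fingers, y is the direction in which the jaws open and shut (so a half turn about z gives the same grasp; the last joint's range is limited). The gripper opens to 85 mm and grips with 20 to 120 N. Pads are 22 mm wide; open, the fingers measure 114 mm over their backs; the gripper's body (76 mm by 85 mm) begins 54 mm behind the grasp point. The pads swing forward as they close: fully open they stand 13 mm farther back than shut.
Start: joints at [-76.816, 17.813, 0.802, 86.603, -0.252, 75.585, -1.558], TCP at [0.148, 0.53, 0.231] pointing down, gripper open.
Joint ranges: [-154.91, 154.91], [-16.99, 109.72], [-72.82, 74.43], [7.12, 147.25], [-82.49, 262.49], [11.32, 116.49], [-174.64, 174.64]. Speed limits (degrees/s): [159.86, 159.86, 180, 180, 180, 180, 180].

INTERFACE

Orientations are given as a 3x3 rotation matrix whose columns are the frame's x, y, z axes.
In Python, from station import r gives the robot as it stands.
- The arm moves only by the tool jog_arm, never from a script. Its argument "motion" is a list of rows, each an object with "linear": the shift along the tool's x, y, z in cm, a list of three; "rotation": the turn, a rotation vector about the tool's x, y, z in degrees, a list of three; "grip": the gripper command: -1 is fully open, 1 is shut, values between are in proportion. A call has 1 to 5 rows; each row is the pose to reach, as a shift and turn from the pose commanded when the call began, along the tool's axes at that moment; what a row does not reach only later rows make up. A row lasts 1/8 s, in which the tool goes at most 62.5 mm and 10.7 degrees, less where a joint would pass 70% of its speed; a pose out of reach is approached as far as the arm can. A call with a gripper value outside its range is refused whole. The fingers move at their own pace and stop on an object; "squeeze" is the grip in N (left out, the last holds). Time passes only in rows, so rows that repeat a pose let the fingers close. It gives the time, the measured TCP pose, the force and the opening at its end, in the units of the state.
- r.get_state(): the state, without advancing time (a new reading comes with each control period).
- r.snapshot(name): name is "scene" or "top"; returns a dict with "image" (420x560x3 uint8, blue, green, red), "fx", "fy", "cx", "cy" (pixels), "D" ([k1, k2, p1, p2, k3] as OpenCV has them; the pictures are not rectified), "view" (4x4, takes a point from world to camera coordinates). Camera axes: x right, y up, looking along -z (the intrinsics and any distortion apply to the point x, -y, -z); pixel columns grow to the right and rows downward; lengths in m; the calibration is good to about 2 mm. A picture is of the moment at which its call begins. There is no depth.
- r.job_done(): hands the job in, once; it reports no verdict.
Trained networks look in a picture, given as the dict that the camera call returned (one of the last four; its "shot" number tells which), for a name from the list of things; names that differ only in an ending like _2 or _b are one class to them, and where a whole thing is asked for, a point or a joint stands for the part that bears it (a point fixed in the world has none). Each returns a list of dicts, best first, with "conf" (0 to 1); they miss things now and then, are a little off and sometimes report something else, mostly with a low value. They report only what shows in the picture. A call takes as long as a camera call.
- r.search_frame(picture, target): "point" ([column, row] as shares, 0 to 1, of the picture: columns of its width, rows of its height, amid what is visible of it).
- r.masks_of(picture, target): "region" (420x560 bool, what is visible of it) and "point" ([column, row] as shares, 0 to 1, of the picture: columns of its width, rows of its height, amid what is visible of it).
- r.landmark_of(picture, target): "point" ([column, row] as shares, 0 to 1, of the picture: columns of its width, rows of its height: a listed point, or the origin of a listed thing).
The state is a dict: "t": time; "q": joint angles; "qd": joint speeds; "tau": joint torques, N m; "tool_pos": TCP position; "orientation": TCP orientation; "ft_force": force on the tool from outside, world axes, zero at the start; "wrist_torque": the same for the moment, N m; "opening": finger opening in m.
Only numpy, scipy, OpenCV 4.12 (cv2) and the standard library are available. Lean on these libraries where they do the work, as an engineer would, in place of code of your own. Each camera call takes 0.05 s, during which the arm holds its last target.

TASK

The tyre on the red sack-truck wheel has just been fitted and is still flat: push the wheel round with the fingertips on one spoke after another, drawing the fingers clear between pushes, until the brass valve stem is at the very top of the wheel, straight above the hub, ready to be pumped up, and leave it standing still there. Keep off the tyre, which would creep on the rim, and off the valve stem, and push steadily, without pinching a spoke or letting the wheel spin. Leave the tools and parts lying on the table where they are.

Things in the scene. Friction and masses are not known exactly. Their poses are not given: they have to be found in the camera images.
- wheel_stand: Fixed wheel stand: dark base plate 260 x 200 x 10 mm, blue column 60 mm wide, 215 mm high, its face 68 mm behind the wheel's mid-plane; stub axle 180 mm above the table. Origin on the table straight below the wheel's centre. x: level along the axle, from the wheel's front face (towards the robot, turned up to 0.35 rad to its right) to its back; y to the left seen from the robot; z up
- hub_face (a point): Centre of the hub's front end face, on the axle, 62 mm in front of the wheel's mid-plane and 180 mm above the table; axes as the stand's. The axle end and its nut stick out 12 mm more
- wheel (a joint): Turning angle of the wheel, rad: 0 (or any whole turn) = valve stem at twelve o'clock; grows clockwise seen from the front (the robot's side); no stops. Starts between 1.9 and 4.4. The bearing is stiff (0.3 N m, about 5 N at 60 mm from the axle): the wheel stays where it is left and, pushed slowly, stops with the finger
- wheel_spokes: Red hub (54 mm across) and five spokes 16 mm wide, 12 mm thick, at 36, 108, 180, 252, 324 degrees from the valve. Origin: wheel centre in the mid-plane; x along the axle to the back, z to the valve. Spoke middles lie 54 mm in front of the mid-plane at 18 mm from the axle, 34 mm at 58 mm, 14 mm at 100 mm; the windows between are open right through, out to the rim 95 mm from the axle
- spoke_halves_cw: The half of each of the five spokes on its clockwise side (seen from the front), 8 mm wide; a push that turns the wheel anticlockwise bears here. Origin and axes as wheel_spokes
- spoke_halves_ccw: The half of each of the five spokes on its anticlockwise side, 8 mm wide; a push that turns the wheel clockwise bears here. Origin and axes as wheel_spokes
- tyre: Black rubber tyre, 300 mm outside diameter, 41 mm wide (20.5 mm to each side of the mid-plane), inner edge 107 mm from the axle; its top is 330 mm above the table. A yellow dot of 15 mm on its front side marks the place of the valve. Origin at the wheel's centre. To be kept off (up to 3 N is let pass)
- valve_stem: Brass valve stem 9 mm thick with a yellow cap of 11 mm, in the middle of a gap between two spokes. It sticks from the red rim towards the hub, from 95 to 54 mm from the axle. Origin 65 mm from the axle in the mid-plane, z pointing radially away from the hub (straight up when the job is done), x along the axle to the back. Not to be touched (up to 3 N is let pass)
- valve_tip (a point): End of the valve cap, 54 mm from the axle, 16 mm in front of the mid-plane
- tyre_lever_a: Steel tyre lever with a red grip, about 170 x 18 x 10 mm, lying on the table; origin under its middle, length along y
- tyre_lever_b: A second such tyre lever
- spanner: Steel spanner 172 x 28 x 8 mm lying on the table; length along y
- oil_bottle: White and yellow oil bottle with a red spout, 41 mm across, 126 mm high; origin at the centre of its underside
- chip_brush: Small brush with a wooden handle, 149 x 24 x 11 mm, lying on the table; length along y
- flange_ring_a: Turned steel flange ring, 67 x 67 x 12 mm, lying on the table; origin at the centre of its underside
- flange_ring_b: A second such flange ring

How it is judged:
By the outcome, as a careful person would: the job done as asked, in the order asked, and still so for the second after the job is handed in, with the robot touching nothing.
It also fails if it takes over 58 s, if anything falls off the work surface, if the arm or the gripper's body presses on something with over 40 N, if the wrist force passes 120 N, or if a joint passes its speed limit or range.

## Working session

There is one attempt and no reset: what is moved stays moved. The work goes in short steps, Python scripts to look and compute and a tool call to move; the robot and the scene stay as the last step left them, time stands still between calls to the robot, and variables do not carry over. Pictures are saved under pics/ and viewed, and the job is handed in when it is done.

Besides the shell and the picture viewer there is one more tool, called after ">>>" as name([rows], argument=value, ...), one row to a line, values as JSON. jog_arm: Moves the arm, as the interface text tells. Its arguments: {"type":"object","properties":{"motion":{"type":"array","items":{"type":"object","properties":{"linear":{"type":"array","items":{"type":"number"}},"rotation":{"type":"array","items":{"type":"number"}},"grip":{"type":"number"}}}},"squeeze":{"type":"number"}},"required":["motion"]}

```bash
mkdir -p pics; ls; python3 - <<'E'
from station import r
import cv2
s=r.get_state(); print({k:s[k] for k in('t','tool_pos','orientation','opening')})
for n in('scene','top'):
    p=r.snapshot(n); cv2.imwrite(f'pics/{n}0.png',p['image']); print(n,p['fx'],p['fy'],p['cx'],p['cy'],p['D'],p['view'])
    for t in('wheel_stand','hub_face','wheel_spokes','valve_stem','valve_tip','tyre'):
        print(t,[(round(d['conf'],2),[round(d['point'][0]*560,1),round(d['point'][1]*420,1)]) for d in r.landmark_of(p,t)])
E
```

```text
pics
{'t': 0.0, 'tool_pos': array([0.14745786, 0.52908417, 0.23018613]), 'orientation': array([[-9.63303207e-01,  2.68415015e-01, -5.57363708e-04],
       [ 2.68415574e-01,  9.63300271e-01, -2.38085363e-03],
       [-1.02148251e-04, -2.44308904e-03, -9.99997010e-01]]), 'opening': 0.08558227029597673}
scene 468.05742352307465 468.05742352307465 275.90473671965776 215.14163847359575 [-0.10217301  0.          0.          0.          0.        ] [[ 0.8469112  -0.53172175  0.00366111 -0.52219115]
 [ 0.28809353  0.46463247  0.83732836 -0.29335821]
 [-0.44692677 -0.70808803  0.54668804 -1.30058191]
 [ 0.          0.          0.          1.        ]]
wheel_stand [(0.64, [291.2, 245.0])]
hub_face [(0.88, [287.5, 206.7])]
wheel_spokes [(0.86, [298.7, 196.7])]
valve_stem []
valve_tip []
tyre []
top 442.8353000974456 442.8353000974456 283.62863132138136 215.80579126855662 [0.00072398 0.         0.         0.         0.        ] [[ 1.37823598e-02 -9.99900770e-01  2.91485416e-03 -5.65690460e-03]
 [ 9.88064907e-01  1.40663844e-02  1.53394515e-01 -6.09429368e-01]
 [-1.53420295e-01  7.65926717e-04  9.88160729e-01 -1.33676885e+00]
 [ 0.00000000e+00  0.00000000e+00  0.00000000e+00  1.00000000e+00]]
wheel_stand [(0.55, [284.9, 192.2])]
hub_face [(0.93, [295.1, 201.5]), (0.47, [165.1, 190.9]), (0.19, [287.8, 182.9]), (0.16, [274.2, 195.0])]
wheel_spokes [(0.6, [288.8, 181.1])]
valve_stem [(0.45, [269.4, 186.8])]
valve_tip [(0.53, [159.5, 224.0]), (0.37, [272.9, 196.3])]
tyre [(0.79, [284.8, 183.4])]
```

View pics/scene0.png

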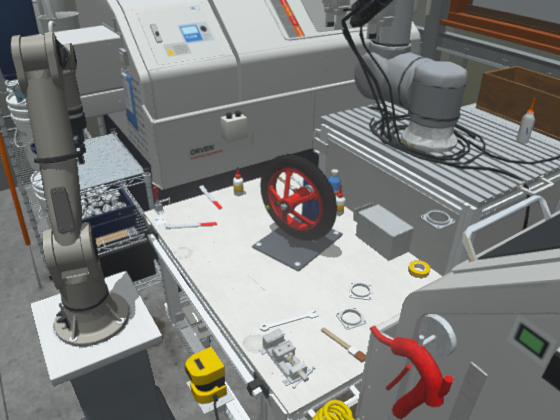

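View pics/top0.png

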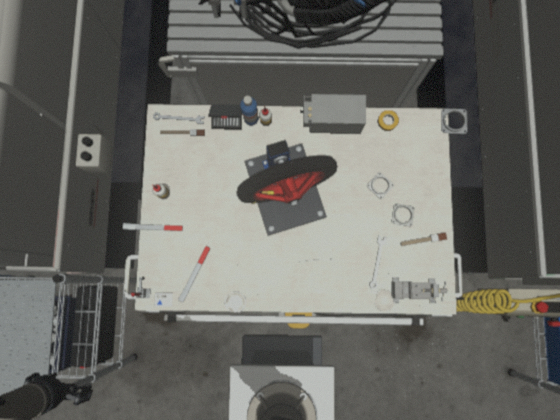

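The scene view shows the wheel at about (298,197), turned towards the robot's right, and the top view shows it at (288,182). I'll zoom in and fit the pose.

```bash
cat > h.py <<'E'
import numpy as np, cv2
from scipy.optimize import least_squares
def proj(p,X):
    X=np.atleast_2d(X); V=p['view']; c=X@V[:3,:3].T+V[:3,3]; c=c*[1,-1,-1]
    K=np.array([[p['fx'],0,p['cx']],[0,p['fy'],p['cy']],[0,0,1.]])
    return cv2.projectPoints(c.astype(float),np.zeros(3),np.zeros(3),K,np.array(p['D'],float))[0][:,0]
def R(psi): # stand axes: x axis = axle to the back at yaw psi
    c,s=np.cos(psi),np.sin(psi); return np.array([[c,-s,0],[s,c,0],[0,0,1]])
def W(pose,pts): # stand-frame pts -> world
    return np.atleast_2d(pts)@R(pose[2]).T+[pose[0],pose[1],0]
def wp(th,rad,ang,x): # point at wheel angle ang(cw from valve, rad), radius, x(+back)
    a=th+ang; # clockwise seen from the front (robot side): top -> right = -y
    return np.stack(np.broadcast_arrays(x,-rad*np.sin(a),0.18+rad*np.cos(a)),-1)
def crop(p,name,box,k,pts=[],):
    x0,y0,x1,y1=box; im=cv2.resize(p['image'][y0:y1,x0:x1],None,fx=k,fy=k,interpolation=cv2.INTER_CUBIC)
    for q,c in pts: 
        cv2.circle(im,(int((q[0]-x0+.5)*k),int((q[1]-y0+.5)*k)),2,c,-1)
    cv2.imwrite(name,im)
E
cat > fit.py <<'E'
from station import r
from h import *
P={n:r.snapshot(n) for n in('scene','top')}
import pickle; pickle.dump(P,open('P.pkl','wb'))
obs=[('scene',[-.062,0,.18],(287.5,206.7)),('scene',[0,0,.18],(298.7,196.7)),('top',[-.062,0,.18],(295.1,201.5)),('top',[0,0,.18],(288.8,181.1)),('top',[0,0,.18],(284.8,183.4))]
f=lambda v:np.concatenate([(proj(P[n],W(v,X))[0]-o) for n,X,o in obs])
s=least_squares(f,[.65,0,.2],loss='soft_l1'); print(s.x,f(s.x).round(1))
np.save('pose.npy',s.x)
v=s.x
for n,b,k in(('scene',(240,140,360,280),5),('top',(220,130,350,245),5)):
    crop(P[n],f'pics/{n}1.png',b,k)
    a=np.linspace(0,2*np.pi,60)
    pts=[(q,(255,255,0)) for q in proj(P[n],W(v,wp(0,.15,a,0)))]+[(q,(0,255,0)) for q in proj(P[n],W(v,wp(0,.095,a,-.0)))]+[(q,(255,0,255)) for q in proj(P[n],W(v,[[0,0,.18],[-.062,0,.18]]))]
    crop(P[n],f'pics/{n}2.png',b,k,pts)
E
python3 fit.py
```

```text
[ 0.68959717 -0.00583723  0.40362353] [-1.9  0.3 -2.4  1.9  0.4 -0.8 -1.6 -0.1  2.4 -2.4]
```

View pics/scene1.png

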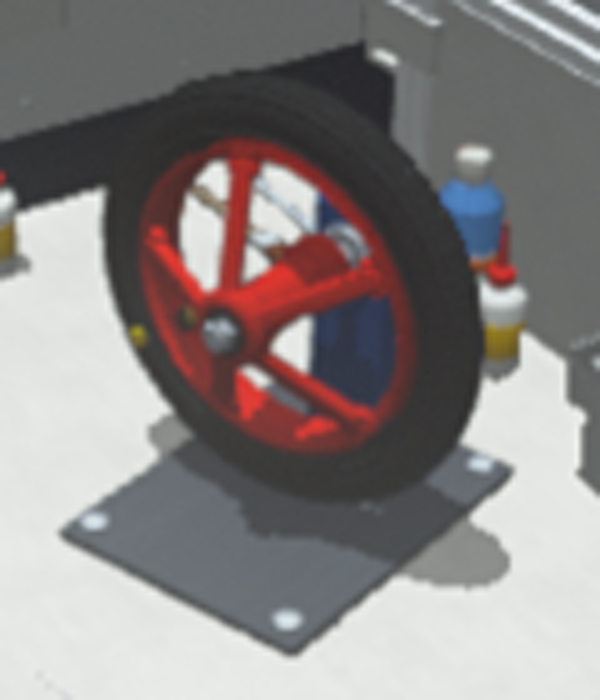

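View pics/scene2.png

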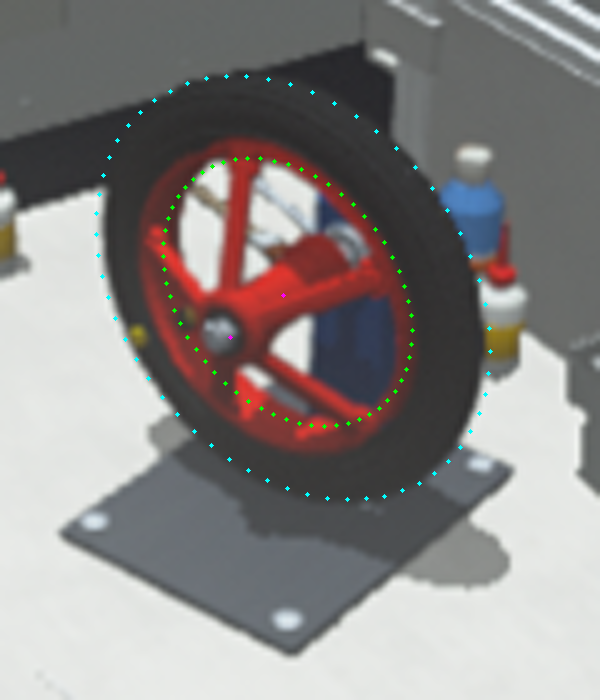

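View pics/top2.png

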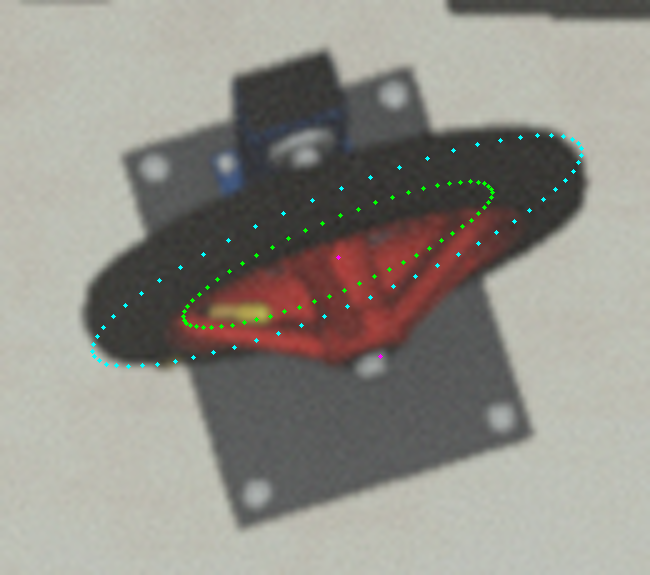

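```bash
cat > fit2.py <<'E'
from h import *
import pickle; P=pickle.load(open('P.pkl','rb'))
S=lambda x,y:(240+x/5-.5,140+y/5-.5); T=lambda x,y:(220+x/5-.5,130+y/5-.5)
# v: X,Y,psi,ox,th
def res(v):
    o=v[3]; c=lambda a,b:[o+a*.13,b*.1,.01]
    L=[('top',c(-1,1),T(238,528)),('top',c(-1,-1),T(531,434)),('top',c(1,1),T(124,155)),('top',c(1,-1),T(410,67)),
       ('scene',c(-1,1),S(62,532)),('scene',c(-1,-1),S(293,655)),('scene',c(1,-1),S(513,470)),
       ('top',[-.074,0,.18],T(371,366)),('scene',[-.074,0,.18],S(219,333))]
    L+=[('scene',wp(v[4],.128,0,-.0205),S(139,336)),('top',wp(v[4],.075,0,0.),T(240,313))]
    return np.concatenate([proj(P[n],W(v,X))[0]-q for n,X,q in L])
s=least_squares(res,[.7,0,.25,0,4.5],loss='soft_l1',f_scale=1.); v=s.x
print(v,np.degrees(v[4])); print(res(v).reshape(-1,2).round(1).tolist())
np.save('pose.npy',v)
a=np.linspace(0,2*np.pi,80)
for n,b,k in(('scene',(240,140,360,280),5),('top',(220,130,350,245),5)):
    pts=[(q,(255,255,0)) for q in proj(P[n],W(v,wp(0,.15,a,0)))]+[(q,(0,255,0)) for q in proj(P[n],W(v,wp(0,.107,a,-.0205)))]
    for d in(36,108,180,252,324):
        pts+=[(q,(255,0,0)) for q in proj(P[n],W(v,wp(v[4],np.array([.018,.038,.058,.079,.1]),np.radians(d),-np.array([.054,.044,.034,.024,.014]))))]
    pts+=[(q,(255,0,255)) for q in proj(P[n],W(v,np.vstack([[-.074,0,.18],wp(v[4],.054,0,-.016),wp(v[4],.095,0,0.),wp(v[4],.128,0,-.0205)])))]
    crop(P[n],f'pics/{n}3.png',b,k,pts)
E
python3 fit2.py
```

```text
[ 6.94885121e-01 -3.51799298e-03  3.23143093e-01  1.11214981e-02
  4.14980377e+00] 237.76624155666943
[[0.3, 0.6], [1.2, 0.5], [-0.6, -0.1], [0.3, -0.4], [-1.0, -0.7], [0.1, -1.0], [0.7, -0.7], [0.7, 0.7], [-0.4, 1.1], [0.3, 0.2], [-1.8, -3.3]]
```

View pics/scene3.png

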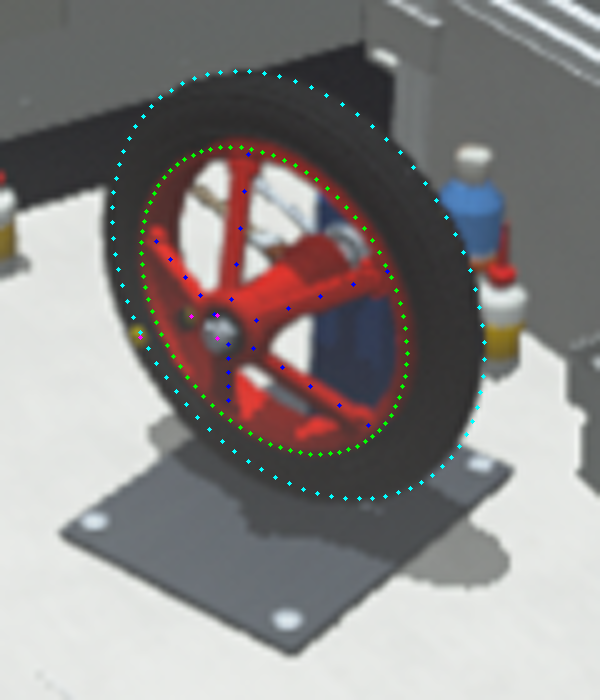

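View pics/top3.png

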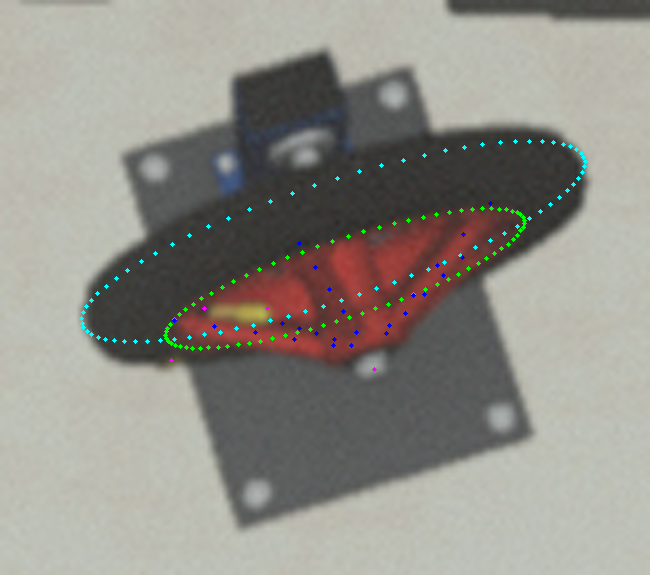

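```bash
cat > plan.py <<'E'
# python3 plan.py tilt x y z [n]  : stand-frame tip target -> shift/rot in tool axes
import sys; from station import r
from h import *
from scipy.spatial.transform import Rotation as Ro
v=np.load('pose.npy')
tilt,x,y,z=map(float,sys.argv[1:5])
s=r.get_state(); A=np.array(s['orientation']); t=np.radians(tilt)
zt=np.array([np.sin(t),0,-np.cos(t)]); yt=np.array([0,1.,0]); xt=np.cross(yt,zt)
G=R(v[2])@np.stack([xt,yt,zt],1); g=W(v,[x,y,z])[0]
print('t',s['t'],'q',np.round(s['q'],1),'F',np.round(s['ft_force'],1))
print('stand pos',((s['tool_pos']-[v[0],v[1],0])@R(v[2])).round(4))
print('lin cm',((g-s['tool_pos'])@A*100).round(2),'rot',np.degrees(Ro.from_matrix(A.T@G).as_rotvec()).round(1))
E
python3 plan.py 30 -.17 -.04 .27
```

```text
t 0.8 q [-76.8  17.8   0.8  86.6  -0.3  75.6  -1.6] F [-0.5 -0.3 -0.2]
stand pos [-0.3496  0.6795  0.2313]
lin cm [-55.2  -49.53  -3.87] rot [ -8.9 -29.1 -33.3]
```

>>> jog_arm([
  {"linear": [-4.4, -4, -0.6], "rotation": [0, 0, -3], "grip": 1},
  {"linear": [-8.8, -8, -1.2], "rotation": [0, 0, -6], "grip": 1},
  {"linear": [-13.2, -12, -1.8], "rotation": [0, 0, -9], "grip": 1},
  {"linear": [-17.6, -16, -2.4], "rotation": [0, 0, -12], "grip": 1},
  {"linear": [-22, -20, -3], "rotation": [0, 0, -15], "grip": 1},
], squeeze=20)

```text
t: 1.42
tool_pos: [0.3068, 0.2764, 0.2618]
orientation: [[-1.0, 0.008, 0.001], [0.008, 1.0, 0.001], [-0.001, 0.001, -1.0]]
ft_force: [0.3, 0.4, -1.1]
opening: 0.0001
```

```bash
python3 plan.py 30 -.17 -.04 .27
```

```text
t 1.425 q [-5.56e+01  3.00e-01  1.13e+01  1.03e+02 -1.00e-01  7.66e+01  4.53e+01] F [ 0.3  0.4 -1.1]
stand pos [-0.2791  0.3887  0.2618]
lin cm [-24.26 -36.99  -0.84] rot [ -4.9 -29.7 -18.6]
```

>>> jog_arm([
  {"linear": [-4, -5, 0], "rotation": [-1, -6, -4], "grip": 1},
  {"linear": [-7, -10, 0], "rotation": [-2, -12, -8], "grip": 1},
  {"linear": [-10.5, -15, 0], "rotation": [-3, -18, -11], "grip": 1},
  {"linear": [-14, -20, 0], "rotation": [-4, -24, -15], "grip": 1},
  {"linear": [-17, -25, 0], "rotation": [-5, -30, -18.5], "grip": 1},
])

```text
t: 2.05
tool_pos: [0.4704, 0.0321, 0.2617]
orientation: [[-0.826, -0.311, 0.47], [-0.268, 0.95, 0.158], [-0.496, 0.005, -0.868]]
ft_force: [0.7, 1.1, 0.3]
opening: -0.0004
```

```bash
python3 plan.py 30 -.15 -.04 .27
```

```text
t 2.05 q [-40.7 -16.6  33.7 121.5   4.1  43.3 100. ] F [0.7 1.1 0.3]
stand pos [-0.2016  0.105   0.2617]
lin cm [ -5.01 -14.46   1.83] rot [ 0.  -0.3 -0.5]
```

>>> jog_arm([
  {"linear": [-1, -4, 0.4], "rotation": [0, 0, 0], "grip": 1},
  {"linear": [-2, -8, 0.8], "rotation": [0, 0, 0], "grip": 1},
  {"linear": [-3.5, -12, 1.2], "rotation": [0, 0, 0], "grip": 1},
  {"linear": [-5, -14.5, 1.8], "rotation": [0, 0, 0], "grip": 1},
])

```text
t: 2.55
tool_pos: [0.5651, -0.0899, 0.2707]
orientation: [[-0.828, -0.308, 0.469], [-0.266, 0.951, 0.156], [-0.495, 0.005, -0.869]]
ft_force: [-0.8, -0.3, -1.8]
opening: -0.0
```

```bash
python3 plan.py 45 -.1 -.035 .26
```

```text
t 2.55 q [-49.2   4.   71.8 107.5 -29.2  51.3 144.2] F [-0.8 -0.3 -1.8]
stand pos [-0.1505 -0.0407  0.2707]
lin cm [-3.85  0.62  3.43] rot [ -0.1 -15.4  -0.6]
```

```bash
cat > look.py <<'E'
import sys; from station import r
from h import *
v=np.load('pose.npy'); th=np.radians(float(sys.argv[1])); tag=sys.argv[2]
s=r.get_state(); tip=np.array(s['tool_pos'])
for n,b,k in(('scene',(235,135,355,265),5),('top',(220,130,350,245),5)):
    p=r.snapshot(n)
    pts=[]
    for d in(36,108,180,252,324):
        pts+=[(q,(255,0,0)) for q in proj(p,W(v,wp(th,np.array([.038,.058,.079,.1]),np.radians(d),-np.array([.044,.034,.024,.014]))))]
    pts+=[(q,(255,0,255)) for q in proj(p,W(v,np.vstack([[-.074,0,.18],wp(th,.054,0,-.016),wp(th,.095,0,0.),wp(th,.128,0,-.0205)])))]
    pts+=[(q,(0,255,0)) for q in proj(p,tip)]
    crop(p,f'pics/{n}_{tag}.png',b,k,pts)
    for t in('valve_stem','valve_tip','hub_face'):
        print(n,t,[(round(d['conf'],2),[round(d['point'][0]*560,1),round(d['point'][1]*420,1)]) for d in r.landmark_of(p,t)][:2])
a=cv2.imread(f'pics/scene_{tag}.png');b=cv2.imread(f'pics/top_{tag}.png')
a=cv2.resize(a,None,fx=.8,fy=.8);b=cv2.resize(b,None,fx=.48,fy=.48)
o=np.zeros((max(a.shape[0],b.shape[0]),a.shape[1]+b.shape[1],3),np.uint8);o[:a.shape[0],:a.shape[1]]=a;o[:b.shape[0],a.shape[1]:]=b
cv2.imwrite(f'pics/both_{tag}.png',o)
E
python3 look.py 238 a
```

```text
scene valve_stem []
scene valve_tip []
scene hub_face [(0.56, [283.5, 206.0])]
top valve_stem []
top valve_tip [(0.35, [422.1, 239.8]), (0.28, [285.4, 181.7])]
top hub_face [(0.75, [296.5, 201.0]), (0.23, [400.2, 215.0])]
```

View pics/both_a.png

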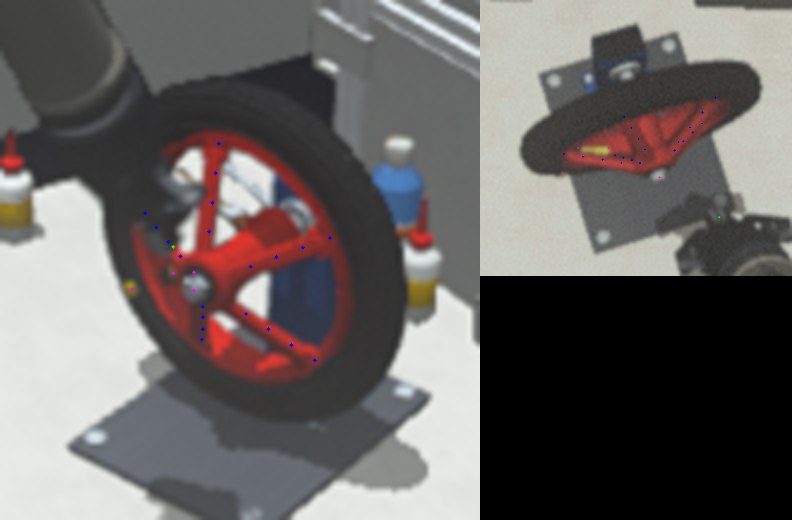

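```bash
python3 plan.py 40 -.1 -.023 .242
```

```text
t 2.95 q [-49.1   3.7  71.2 107.7 -28.8  51.2 143.7] F [ 0.6  0.  -0.2]
stand pos [-0.1508 -0.0371  0.2691]
lin cm [-3.07  1.43  4.87] rot [  0.1 -10.5  -0.6]
```

>>> jog_arm([
  {"linear": [-1, 0.5, 1.6], "rotation": [0, -3.5, 0], "grip": 1},
  {"linear": [-2, 1, 3.2], "rotation": [0, -7, 0], "grip": 1},
  {"linear": [-3.1, 1.4, 4.9], "rotation": [0, -10.5, -0.6], "grip": 1},
  {"linear": [-3.1, 1.4, 4.9], "rotation": [0, -10.5, -0.6], "grip": 1},
])

```text
t: 3.45
tool_pos: [0.607, -0.0567, 0.2402]
orientation: [[-0.729, -0.319, 0.606], [-0.243, 0.948, 0.206], [-0.64, 0.003, -0.768]]
ft_force: [0.5, 0.2, -0.0]
opening: 0.0
```

```bash
python3 plan.py 40 -.028 -.023 .237
```

```text
t 3.45 q [-42.6   7.6  65.1 115.3 -52.2  40.2 163.9] F [ 0.5  0.2 -0. ]
stand pos [-0.1003 -0.0225  0.2402]
lin cm [-5.35 -0.06  4.87] rot [ 0.2 -0.2 -0. ]
```

>>> jog_arm([
  {"linear": [0, 0, 0], "rotation": [0, 0, -6], "grip": 1},
  {"linear": [-1, 0, 1], "rotation": [0, 0, -12], "grip": 1},
  {"linear": [-2, 0, 2], "rotation": [0, 0, -18], "grip": 1},
  {"linear": [-2, 0, 2], "rotation": [0, 0, -18], "grip": 1},
])

```text
t: 3.95
tool_pos: [0.6356, -0.0491, 0.2408]
orientation: [[-0.591, -0.528, 0.61], [-0.528, 0.825, 0.203], [-0.61, -0.202, -0.766]]
ft_force: [0.4, 0.3, 0.3]
opening: 0.0
```

```bash
cat >> plan.py <<'E'
print('lin keep-orient same; tool axes in stand:',(R(v[2]).T@A).round(2).tolist())
E
python3 plan.py 40 -.028 -.023 .237
```

```text
t 3.95 q [ -9.3   7.7  26.2 111.5 -45.7  35.4 174.4] F [0.4 0.3 0.3]
stand pos [-0.0707 -0.0244  0.2408]
lin cm [-2.92 -0.81  3.04] rot [-0.1 -0.  18.2]
lin keep-orient same; tool axes in stand: [[-0.73, -0.24, 0.64], [-0.31, 0.95, -0.0], [-0.61, -0.2, -0.77]]
```

>>> jog_arm([
  {"linear": [0.5, 0, -0.5], "rotation": [0, 0, 9], "grip": 1},
  {"linear": [0.5, 0, -0.5], "rotation": [0, 0, 18], "grip": 1},
  {"linear": [0.5, 0, -0.5], "rotation": [0, 0, 27], "grip": 1},
  {"linear": [0, 0, 0], "rotation": [0, 0, 36], "grip": 1},
  {"linear": [0, 0, 0], "rotation": [0, 0, 36], "grip": 1},
])

```text
t: 4.58
tool_pos: [0.6356, -0.0492, 0.2409]
orientation: [[-0.788, -0.08, 0.61], [0.058, 0.977, 0.204], [-0.612, 0.196, -0.766]]
ft_force: [0.2, -0.4, -0.1]
opening: 0.0003
```

```bash

python3 plan.py 40 -.028 -.023 .237
```

```text
t 4.575 q [-12.7   7.8  30.1 111.6 -46.7  35.8 139.2] F [ 0.2 -0.4 -0.1]
stand pos [-0.0707 -0.0245  0.2409]
lin cm [-2.83  1.06  3.05] rot [ -0.    0.  -17.8]
lin keep-orient same; tool axes in stand: [[-0.73, 0.23, 0.64], [0.31, 0.95, -0.0], [-0.61, 0.2, -0.77]]
```

>>> jog_arm([
  {"linear": [-0.7, 0.3, 0.8], "rotation": [0, 0, 0], "grip": 1},
  {"linear": [-1.4, 0.5, 1.5], "rotation": [0, 0, 0], "grip": 1},
  {"linear": [-2.1, 0.8, 2.3], "rotation": [0, 0, 0], "grip": 1},
  {"linear": [-2.8, 1.0, 3.0], "rotation": [0, 0, 0], "grip": 1},
  {"linear": [-2.8, 1.0, 3.0], "rotation": [0, 0, 0], "grip": 1},
])

```text
t: 5.2
tool_pos: [0.6756, -0.0346, 0.2349]
orientation: [[-0.79, -0.079, 0.608], [0.059, 0.977, 0.204], [-0.61, 0.197, -0.767]]
ft_force: [0.0, -0.2, 0.6]
opening: 0.0003
```

```bash
cat > arc.py <<'E'
# python3 arc.py R x a0 a1 ... : finger-angle waypoints (deg cw), keep orientation; rows in tool axes
import sys; from station import r
from h import *
v=np.load('pose.npy'); s=r.get_state(); A=np.array(s['orientation'])
sp=(s['tool_pos']-[v[0],v[1],0])@R(v[2])
print('t',s['t'],'q',np.round(s['q'],1),'F stand',(np.array(s['ft_force'])@R(v[2])).round(1),'stand',sp.round(4),'r',np.hypot(sp[1],sp[2]-.18).round(4),'ang',np.degrees(np.arctan2(-sp[1],sp[2]-.18)).round(1))
rad,x=float(sys.argv[1]),float(sys.argv[2])
for a in sys.argv[3:]:
    g=W(v,wp(0,rad,np.radians(float(a)),x))[0]
    print(a,((g-s['tool_pos'])@A*100).round(2).tolist())
E
python3 arc.py .062 -.028 24 30 36 42; python3 look.py 238 b
```

```text
t 5.2 q [-13.4  12.7  29.2 107.1 -48.4  35.6 137.8] F stand [-0.  -0.2  0.6] stand [-0.0282 -0.0233  0.2349] r 0.0596 ang 23.0
24 [-0.18, -0.14, -0.12]
30 [-0.18, -0.75, 0.1]
36 [-0.13, -1.34, 0.37]
42 [-0.04, -1.9, 0.69]
scene valve_stem []
scene valve_tip [(0.57, [360.1, 294.0])]
scene hub_face [(0.64, [283.3, 205.8])]
top valve_stem [(0.41, [270.9, 188.0])]
top valve_tip []
top hub_face [(0.97, [293.9, 199.7]), (0.54, [157.9, 226.0])]
```

View pics/both_b.png

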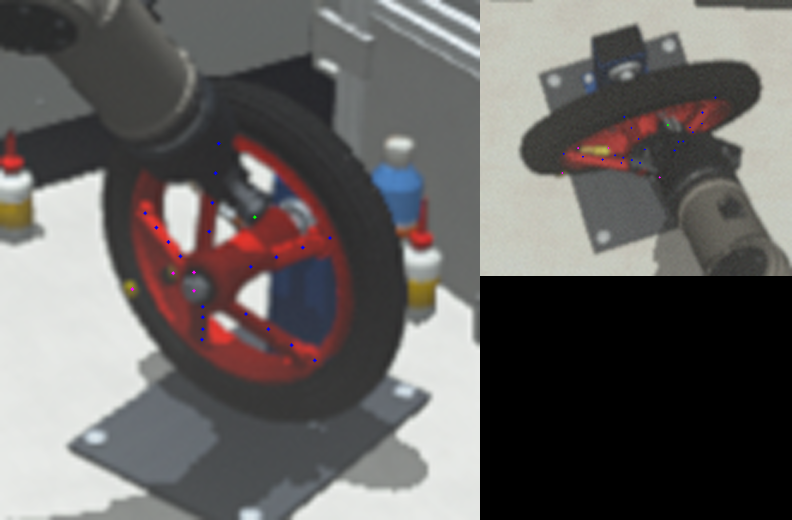

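>>> jog_arm([
  {"linear": [-0.1, -0.3, 0], "rotation": [0, 0, 0], "grip": 1},
  {"linear": [-0.2, -0.6, 0.1], "rotation": [0, 0, 0], "grip": 1},
  {"linear": [-0.2, -0.8, 0.15], "rotation": [0, 0, 0], "grip": 1},
  {"linear": [-0.15, -1.05, 0.25], "rotation": [0, 0, 0], "grip": 1},
  {"linear": [-0.15, -1.3, 0.35], "rotation": [0, 0, 0], "grip": 1},
])

```text
t: 6.22
tool_pos: [0.6792, -0.0475, 0.2307]
orientation: [[-0.79, -0.078, 0.609], [0.061, 0.977, 0.203], [-0.61, 0.198, -0.767]]
ft_force: [-0.6, -0.5, 0.4]
opening: 0.0
```

```bash

python3 arc.py .062 -.028 36 39 42 45 48
```

```text
t 6.225 q [-11.6  13.7  29.1 106.5 -50.2  36.4 140.3] F stand [-0.7 -0.3  0.4] stand [-0.0289 -0.0368  0.2307] r 0.0626 ang 35.9
36 [-0.02, 0.04, 0.1]
39 [0.02, -0.25, 0.25]
42 [0.08, -0.52, 0.41]
45 [0.14, -0.79, 0.58]
48 [0.21, -1.05, 0.76]
```

>>> jog_arm([
  {"linear": [0, -0.12, 0.15], "rotation": [0, 0, 0], "grip": 1},
  {"linear": [0.02, -0.25, 0.25], "rotation": [0, 0, 0], "grip": 1},
  {"linear": [0.05, -0.38, 0.33], "rotation": [0, 0, 0], "grip": 1},
  {"linear": [0.08, -0.52, 0.41], "rotation": [0, 0, 0], "grip": 1},
  {"linear": [0.11, -0.65, 0.5], "rotation": [0, 0, 0], "grip": 1},
])

```text
t: 6.85
tool_pos: [0.6819, -0.0527, 0.2251]
orientation: [[-0.79, -0.078, 0.609], [0.061, 0.977, 0.203], [-0.611, 0.197, -0.767]]
ft_force: [-0.7, -0.0, 0.9]
opening: 0.0
```

```bash

python3 arc.py .062 -.028 45 48 51 54 57; python3 look.py 242 c
```

```text
t 6.85 q [-10.7  14.6  28.8 106.4 -51.5  36.5 142. ] F stand [-0.6  0.2  0.9] stand [-0.0279 -0.0426  0.2251] r 0.062 ang 43.3
45 [0.05, -0.15, 0.09]
48 [0.12, -0.41, 0.27]
51 [0.21, -0.66, 0.46]
54 [0.3, -0.9, 0.66]
57 [0.41, -1.13, 0.87]
scene valve_stem [(0.66, [213.9, 197.8])]
scene valve_tip []
scene hub_face [(0.86, [287.0, 206.7])]
top valve_stem [(0.37, [269.2, 185.5])]
top valve_tip [(0.41, [273.7, 195.7])]
top hub_face [(0.85, [293.9, 199.4])]
```

View pics/both_c.png

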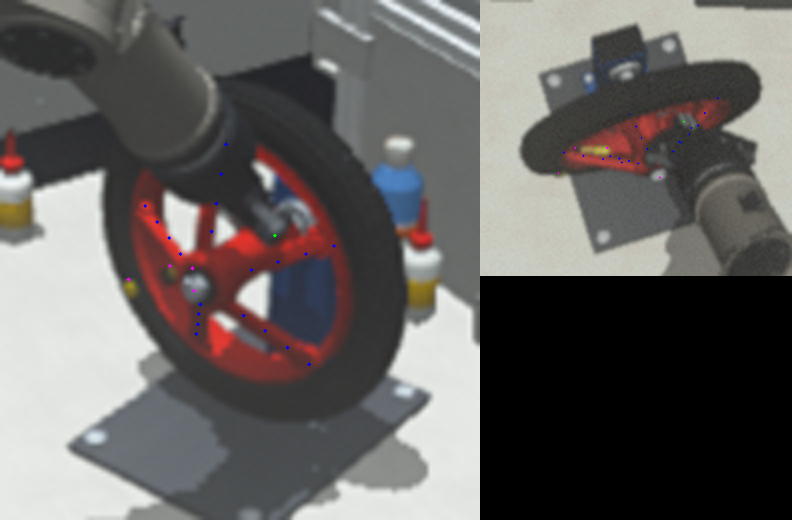

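>>> jog_arm([
  {"linear": [0.05, -0.15, 0.1], "rotation": [0, 0, 0], "grip": 1},
  {"linear": [0.08, -0.28, 0.18], "rotation": [0, 0, 0], "grip": 1},
  {"linear": [0.12, -0.41, 0.27], "rotation": [0, 0, 0], "grip": 1},
  {"linear": [0.16, -0.53, 0.36], "rotation": [0, 0, 0], "grip": 1},
  {"linear": [0.21, -0.66, 0.46], "rotation": [0, 0, 0], "grip": 1},
])

```text
t: 7.88
tool_pos: [0.6837, -0.0571, 0.2192]
orientation: [[-0.79, -0.079, 0.609], [0.06, 0.977, 0.205], [-0.611, 0.198, -0.767]]
ft_force: [-2.6, 2.8, 5.4]
opening: -0.0
```

```bash

python3 arc.py .062 -.028 51 54 57 60 63 66
```

```text
t 7.875 q [ -9.7  15.3  28.4 106.4 -52.9  36.6 143.7] F stand [-1.6  3.5  5.4] stand [-0.0276 -0.0472  0.2192] r 0.0614 ang 50.3
51 [0.01, -0.1, -0.01]
54 [0.11, -0.34, 0.19]
57 [0.21, -0.57, 0.4]
60 [0.33, -0.79, 0.61]
63 [0.46, -0.99, 0.83]
66 [0.59, -1.18, 1.05]
```

>>> jog_arm([
  {"linear": [0.08, -0.25, 0.12], "rotation": [0, 0, 0], "grip": 1},
  {"linear": [0.17, -0.48, 0.31], "rotation": [0, 0, 0], "grip": 1},
  {"linear": [0.28, -0.68, 0.5], "rotation": [0, 0, 0], "grip": 1},
  {"linear": [0.38, -0.87, 0.7], "rotation": [0, 0, 0], "grip": 1},
  {"linear": [0.5, -1.05, 0.9], "rotation": [0, 0, 0], "grip": 1},
])

```text
t: 8.5
tool_pos: [0.686, -0.0642, 0.2067]
orientation: [[-0.79, -0.08, 0.608], [0.06, 0.977, 0.206], [-0.61, 0.199, -0.767]]
ft_force: [-1.2, 5.1, 3.6]
opening: -0.0
```

```bash

python3 arc.py .062 -.028 64 66.5 69 71.5 74 76.5; python3 look.py 250 d
```

```text
t 8.5 q [ -8.   16.7  27.7 106.6 -55.4  36.5 146.9] F stand [0.5 5.2 3.6] stand [-0.0277 -0.0547  0.2067] r 0.0609 ang 63.9
64 [-0.03, -0.1, -0.05]
66.5 [0.08, -0.25, 0.13]
69 [0.2, -0.4, 0.33]
71.5 [0.33, -0.54, 0.52]
74 [0.46, -0.66, 0.72]
76.5 [0.6, -0.78, 0.92]
scene valve_stem []
scene valve_tip []
scene hub_face [(0.75, [284.9, 203.7])]
top valve_stem []
top valve_tip []
top hub_face [(0.8, [296.2, 204.0])]
```

View pics/both_d.png

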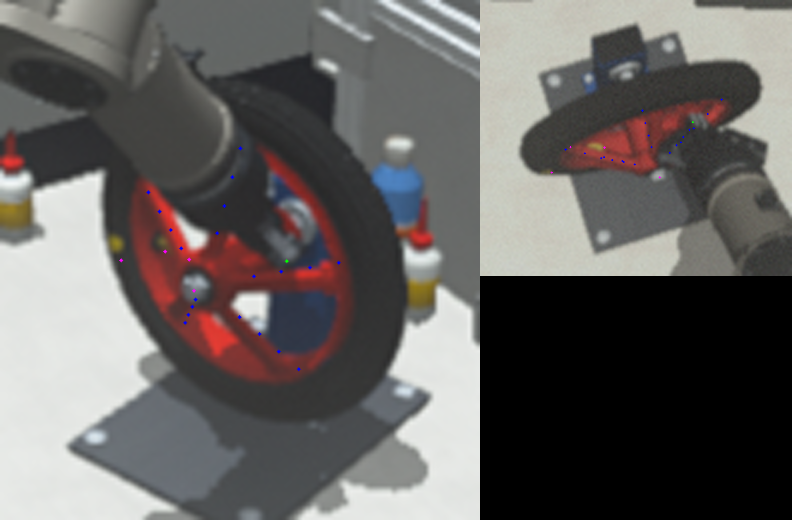

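>>> jog_arm([
  {"linear": [0.08, -0.25, 0.13], "rotation": [0, 0, 0], "grip": 1},
  {"linear": [0.2, -0.4, 0.33], "rotation": [0, 0, 0], "grip": 1},
  {"linear": [0.33, -0.54, 0.52], "rotation": [0, 0, 0], "grip": 1},
  {"linear": [0.46, -0.66, 0.72], "rotation": [0, 0, 0], "grip": 1},
  {"linear": [0.6, -0.78, 0.92], "rotation": [0, 0, 0], "grip": 1},
])

```text
t: 9.52
tool_pos: [0.6877, -0.0715, 0.1949]
orientation: [[-0.789, -0.078, 0.609], [0.061, 0.977, 0.203], [-0.611, 0.197, -0.766]]
ft_force: [-0.6, 2.4, 5.4]
opening: 0.0001
```

```bash

python3 arc.py .062 -.028 79 81.5 84 86.5 89 91
```

```text
t 9.525 q [ -6.6  17.9  27.1 107.  -57.7  36.  149.7] F stand [0.2 2.5 5.4] stand [-0.0284 -0.0622  0.1949] r 0.064 ang 76.5
79 [0.2, 0.08, 0.26]
81.5 [0.35, -0.02, 0.47]
84 [0.51, -0.1, 0.67]
86.5 [0.66, -0.18, 0.88]
89 [0.82, -0.24, 1.09]
91 [0.96, -0.28, 1.25]
```

>>> jog_arm([
  {"linear": [0.18, 0, 0.25], "rotation": [0, 0, 0], "grip": 1},
  {"linear": [0.35, -0.03, 0.47], "rotation": [0, 0, 0], "grip": 1},
  {"linear": [0.51, -0.1, 0.67], "rotation": [0, 0, 0], "grip": 1},
  {"linear": [0.66, -0.18, 0.88], "rotation": [0, 0, 0], "grip": 1},
  {"linear": [0.82, -0.24, 1.09], "rotation": [0, 0, 0], "grip": 1},
])

```text
t: 10.15
tool_pos: [0.6886, -0.0742, 0.1823]
orientation: [[-0.787, -0.074, 0.612], [0.063, 0.978, 0.199], [-0.613, 0.195, -0.765]]
ft_force: [-2.5, -0.1, 7.7]
opening: -0.0002
```

```bash

python3 arc.py .062 -.028 89 91.5 94; python3 look.py 277 e
```

```text
t 10.15 q [ -5.7  18.8  26.2 107.8 -60.1  34.8 152.4] F stand [-2.4  0.7  7.7] stand [-0.0284 -0.065   0.1823] r 0.065 ang 88.0
89 [0.14, 0.27, 0.12]
91.5 [0.31, 0.22, 0.32]
94 [0.48, 0.18, 0.53]
scene valve_stem []
scene valve_tip []
scene hub_face [(0.77, [283.6, 206.1])]
top valve_stem []
top valve_tip [(0.41, [376.9, 262.6])]
top hub_face [(0.87, [290.6, 201.6])]
```

View pics/both_e.png

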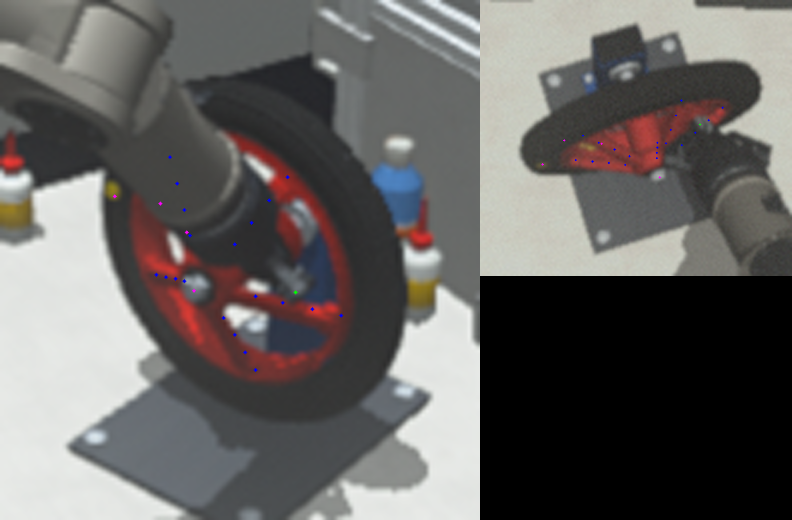

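>>> jog_arm([
  {"linear": [-0.2, 0.1, -0.2], "rotation": [0, 0, 0], "grip": 1},
  {"linear": [0.8, -0.2, -1.6], "rotation": [0, 0, 0], "grip": 1},
  {"linear": [1.8, -0.5, -3.2], "rotation": [0, 0, 0], "grip": 1},
  {"linear": [3.2, -1.0, -5.4], "rotation": [0, 0, 0], "grip": 1},
  {"linear": [3.2, -1.0, -5.4], "rotation": [0, 0, 0], "grip": 1},
])

```text
t: 11.18
tool_pos: [0.6283, -0.0926, 0.2014]
orientation: [[-0.789, -0.073, 0.61], [0.064, 0.978, 0.201], [-0.611, 0.197, -0.767]]
ft_force: [-0.2, -0.4, -0.8]
opening: -0.0003
```

```bash

python3 arc.py .066 -.09 50 20 -8;python3 arc.py .062 -.028 -8; python3 look.py 278 f
```

```text
t 11.175 q [ -4.7  11.6  28.4 113.6 -56.3  36.6 153. ] F stand [-0.3 -0.3 -0.8] stand [-0.0915 -0.0634  0.2014] r 0.0669 ang 71.3
50 [-0.99, 1.67, -1.52]
20 [-1.32, 4.71, -3.03]
-8 [-0.53, 7.8, -3.3]
t 11.175 q [ -4.7  11.6  28.4 113.6 -56.3  36.6 153. ] F stand [-0.3 -0.3 -0.8] stand [-0.0915 -0.0634  0.2014] r 0.0669 ang 71.3
-8 [-4.82, 9.16, 0.99]
scene valve_stem []
scene valve_tip []
scene hub_face [(0.73, [284.0, 204.8])]
top valve_stem [(0.32, [288.3, 181.6])]
top valve_tip [(0.69, [292.1, 202.2])]
top hub_face [(0.77, [292.9, 200.4])]
```

View pics/both_f.png

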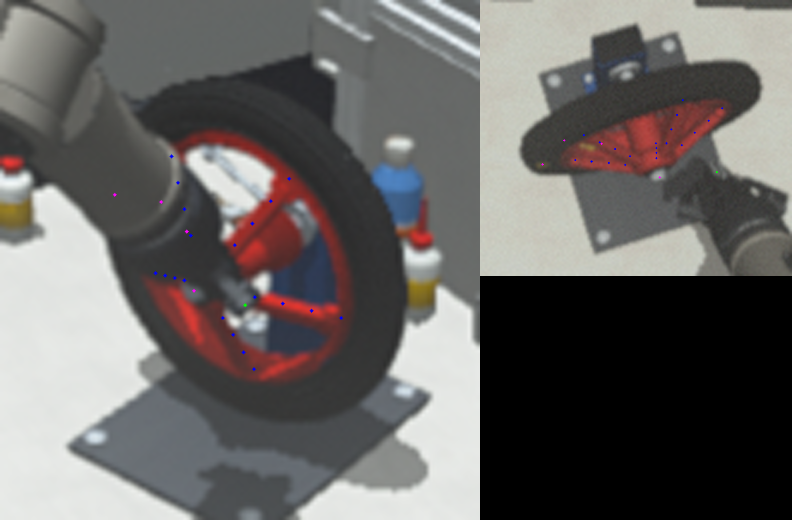

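>>> jog_arm([
  {"linear": [-1.0, 1.7, -1.5], "rotation": [0, 0, 0], "grip": 1},
  {"linear": [-1.3, 4.0, -2.8], "rotation": [0, 0, 0], "grip": 1},
  {"linear": [-0.9, 6.2, -3.2], "rotation": [0, 0, 0], "grip": 1},
  {"linear": [-0.5, 7.8, -3.3], "rotation": [0, 0, 0], "grip": 1},
  {"linear": [-0.5, 7.8, -3.3], "rotation": [0, 0, 0], "grip": 1},
])

```text
t: 12.2
tool_pos: [0.6079, -0.0186, 0.2446]
orientation: [[-0.79, -0.081, 0.608], [0.058, 0.977, 0.206], [-0.611, 0.198, -0.767]]
ft_force: [0.0, -0.7, -0.1]
opening: 0.0003
```

```bash

python3 arc.py .062 -.028 -8
```

```text
t 12.2 q [-14.9   3.   27.4 115.5 -40.6  32.6 131.9] F stand [-0.2 -0.7 -0.1] stand [-0.0872  0.0133  0.2446] r 0.0659 ang -11.7
-8 [-4.28, 0.87, 4.04]
```

>>> jog_arm([
  {"linear": [-1.1, 0.2, 1.0], "rotation": [0, 0, 0], "grip": 1},
  {"linear": [-2.1, 0.4, 2.0], "rotation": [0, 0, 0], "grip": 1},
  {"linear": [-3.2, 0.6, 3.0], "rotation": [0, 0, 0], "grip": 1},
  {"linear": [-4.2, 0.8, 4.0], "rotation": [0, 0, 0], "grip": 1},
  {"linear": [-4.3, 0.9, 4.0], "rotation": [0, 0, 0], "grip": 1},
])

```text
t: 12.82
tool_pos: [0.6667, -0.0059, 0.2413]
orientation: [[-0.79, -0.078, 0.608], [0.06, 0.977, 0.203], [-0.61, 0.197, -0.768]]
ft_force: [0.7, -0.2, -1.4]
opening: -0.0002
```

```bash

python3 arc.py .062 -.028 -5 -2 1 4 7 10; python3 look.py 278 g
```

```text
t 12.825 q [-15.3  10.3  26.7 108.6 -43.6  33.1 131.3] F stand [ 0.6 -0.4 -1.4] stand [-0.0275  0.0066  0.2413] r 0.0617 ang -6.2
-5 [-0.03, -0.12, -0.06]
-2 [-0.14, -0.43, -0.08]
1 [-0.24, -0.73, -0.08]
4 [-0.33, -1.05, -0.07]
7 [-0.41, -1.36, -0.05]
10 [-0.48, -1.67, -0.01]
scene valve_stem [(0.43, [278.6, 187.8]), (0.19, [360.5, 289.5])]
scene valve_tip [(0.54, [279.2, 189.7]), (0.24, [239.6, 190.5])]
scene hub_face [(0.73, [283.8, 207.4]), (0.17, [290.3, 319.4])]
top valve_stem []
top valve_tip []
top hub_face [(0.95, [296.5, 203.4])]
```

View pics/both_g.png

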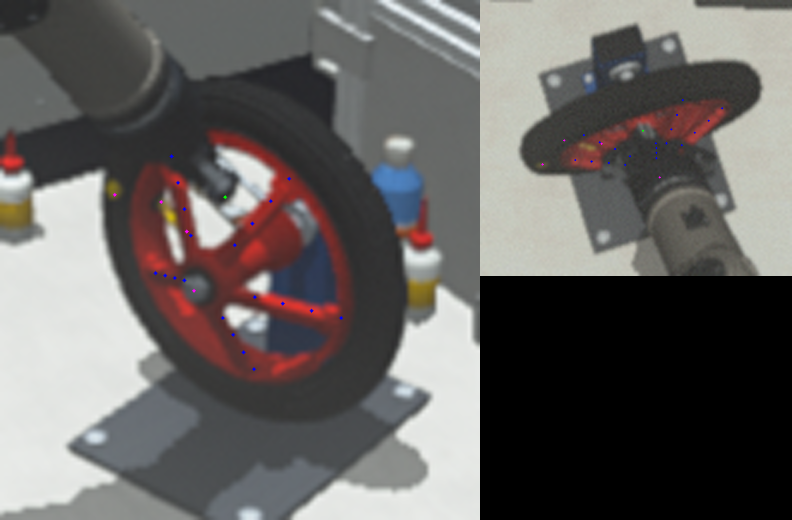

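>>> jog_arm([
  {"linear": [-0.14, -0.43, -0.08], "rotation": [0, 0, 0], "grip": 1},
  {"linear": [-0.24, -0.73, -0.08], "rotation": [0, 0, 0], "grip": 1},
  {"linear": [-0.33, -1.0, -0.07], "rotation": [0, 0, 0], "grip": 1},
  {"linear": [-0.37, -1.2, -0.06], "rotation": [0, 0, 0], "grip": 1},
  {"linear": [-0.41, -1.36, -0.05], "rotation": [0, 0, 0], "grip": 1},
])

```text
t: 13.85
tool_pos: [0.6698, -0.0203, 0.2421]
orientation: [[-0.79, -0.077, 0.609], [0.061, 0.977, 0.203], [-0.611, 0.197, -0.767]]
ft_force: [0.0, -0.3, -0.2]
opening: -0.0001
```

```bash

python3 arc.py .062 -.028 9 11 13 15 17
```

```text
t 13.85 q [-13.6  10.9  26.9 107.8 -45.   34.4 133.6] F stand [-0.1 -0.3 -0.2] stand [-0.0291 -0.0079  0.2421] r 0.0626 ang 7.3
9 [-0.09, -0.16, 0.13]
11 [-0.13, -0.37, 0.16]
13 [-0.17, -0.58, 0.2]
15 [-0.2, -0.79, 0.24]
17 [-0.23, -1.0, 0.28]
```

>>> jog_arm([
  {"linear": [-0.09, -0.18, 0.13], "rotation": [0, 0, 0], "grip": 1},
  {"linear": [-0.13, -0.37, 0.16], "rotation": [0, 0, 0], "grip": 1},
  {"linear": [-0.17, -0.58, 0.2], "rotation": [0, 0, 0], "grip": 1},
  {"linear": [-0.2, -0.79, 0.24], "rotation": [0, 0, 0], "grip": 1},
  {"linear": [-0.23, -1.0, 0.28], "rotation": [0, 0, 0], "grip": 1},
])

```text
t: 14.48
tool_pos: [0.6736, -0.0274, 0.2398]
orientation: [[-0.79, -0.081, 0.608], [0.06, 0.976, 0.207], [-0.61, 0.2, -0.767]]
ft_force: [-4.5, 3.3, 3.0]
opening: -0.0001
```

```bash

python3 arc.py .062 -.028 19 21.5 24 26.5 29
```

```text
t 14.475 q [-12.3  11.8  26.8 107.1 -46.4  35.2 135.5] F stand [-3.2  4.6  3. ] stand [-0.0278 -0.0158  0.2398] r 0.0618 ang 14.8
19 [-0.05, -0.44, 0.07]
21.5 [-0.07, -0.7, 0.14]
24 [-0.08, -0.96, 0.22]
26.5 [-0.08, -1.22, 0.31]
29 [-0.08, -1.47, 0.4]
```

>>> jog_arm([
  {"linear": [-0.05, -0.4, 0.07], "rotation": [0, 0, 0], "grip": 1},
  {"linear": [-0.06, -0.66, 0.13], "rotation": [0, 0, 0], "grip": 1},
  {"linear": [-0.08, -0.92, 0.2], "rotation": [0, 0, 0], "grip": 1},
  {"linear": [-0.08, -1.18, 0.3], "rotation": [0, 0, 0], "grip": 1},
  {"linear": [-0.08, -1.43, 0.4], "rotation": [0, 0, 0], "grip": 1},
])

```text
t: 15.1
tool_pos: [0.6775, -0.0393, 0.2332]
orientation: [[-0.791, -0.082, 0.606], [0.059, 0.976, 0.209], [-0.609, 0.201, -0.768]]
ft_force: [-2.8, 5.3, 0.8]
opening: 0.0001
```

```bash

python3 arc.py .062 -.028 31 33.5 36 38.5 41
```

```text
t 15.1 q [-10.4  13.1  26.6 106.6 -48.5  36.  138.4] F stand [-1.   5.9  0.8] stand [-0.0279 -0.0284  0.2332] r 0.0603 ang 28.1
31 [-0.09, -0.34, -0.01]
33.5 [-0.08, -0.59, 0.1]
36 [-0.05, -0.83, 0.22]
38.5 [-0.02, -1.07, 0.34]
41 [0.02, -1.3, 0.48]
```

>>> jog_arm([
  {"linear": [-0.09, -0.34, 0], "rotation": [0, 0, 0], "grip": 1},
  {"linear": [-0.08, -0.59, 0.1], "rotation": [0, 0, 0], "grip": 1},
  {"linear": [-0.05, -0.83, 0.22], "rotation": [0, 0, 0], "grip": 1},
  {"linear": [-0.02, -1.07, 0.34], "rotation": [0, 0, 0], "grip": 1},
  {"linear": [0.02, -1.3, 0.48], "rotation": [0, 0, 0], "grip": 1},
])

```text
t: 15.72
tool_pos: [0.6812, -0.0497, 0.2267]
orientation: [[-0.792, -0.083, 0.605], [0.058, 0.976, 0.211], [-0.608, 0.202, -0.768]]
ft_force: [-2.7, 6.1, 1.7]
opening: -0.0001
```

```bash

python3 arc.py .062 -.028 43 45.5 48 50.5 53; python3 look.py 305 k
```

```text
t 15.725 q [ -8.7  14.3  26.4 106.1 -50.4  36.6 141.1] F stand [-0.6  6.7  1.7] stand [-0.0277 -0.0395  0.2267] r 0.0612 ang 40.2
43 [0.02, -0.3, 0.08]
45.5 [0.08, -0.53, 0.23]
48 [0.14, -0.74, 0.38]
50.5 [0.21, -0.95, 0.53]
53 [0.29, -1.15, 0.7]
scene valve_stem []
scene valve_tip []
scene hub_face [(0.83, [285.8, 206.9])]
top valve_stem [(0.5, [157.8, 226.7])]
top valve_tip []
top hub_face [(0.96, [295.1, 200.6])]
```

View pics/both_k.png

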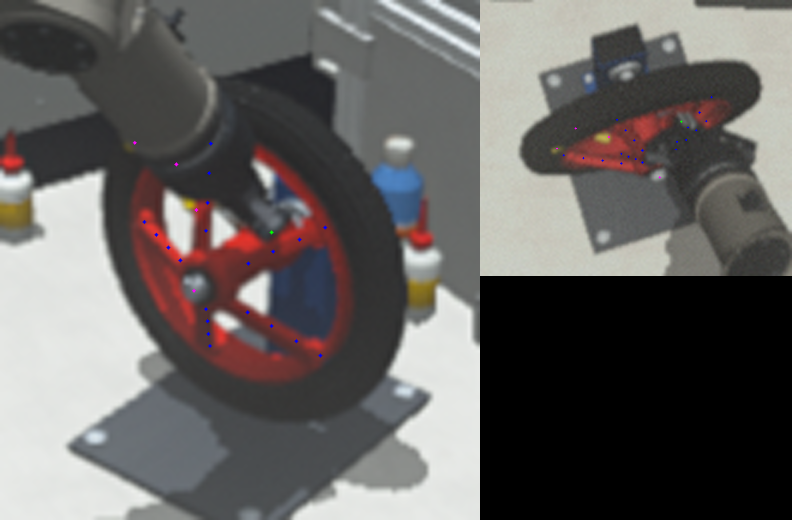

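>>> jog_arm([
  {"linear": [0.02, -0.32, 0.08], "rotation": [0, 0, 0], "grip": 1},
  {"linear": [0.08, -0.53, 0.23], "rotation": [0, 0, 0], "grip": 1},
  {"linear": [0.14, -0.74, 0.38], "rotation": [0, 0, 0], "grip": 1},
  {"linear": [0.21, -0.95, 0.53], "rotation": [0, 0, 0], "grip": 1},
  {"linear": [0.29, -1.15, 0.7], "rotation": [0, 0, 0], "grip": 1},
])

```text
t: 16.75
tool_pos: [0.6853, -0.0615, 0.219]
orientation: [[-0.789, -0.081, 0.609], [0.059, 0.977, 0.207], [-0.611, 0.2, -0.766]]
ft_force: [-2.4, 5.9, 1.6]
opening: 0.0001
```

```bash

python3 arc.py .062 -.028 55 57.5 60 62.5 65
```

```text
t 16.75 q [ -7.1  15.5  26.  106.  -52.5  36.6 143.9] F stand [-0.4  6.3  1.6] stand [-0.0275 -0.0519  0.219 ] r 0.0649 ang 53.1
55 [0.28, 0.03, 0.23]
57.5 [0.37, -0.16, 0.4]
60 [0.47, -0.34, 0.58]
62.5 [0.57, -0.51, 0.76]
65 [0.69, -0.67, 0.94]
```

>>> jog_arm([
  {"linear": [0.2, -0.1, 0.23], "rotation": [0, 0, 0], "grip": 1},
  {"linear": [0.34, -0.25, 0.4], "rotation": [0, 0, 0], "grip": 1},
  {"linear": [0.46, -0.4, 0.58], "rotation": [0, 0, 0], "grip": 1},
  {"linear": [0.57, -0.53, 0.76], "rotation": [0, 0, 0], "grip": 1},
  {"linear": [0.69, -0.67, 0.94], "rotation": [0, 0, 0], "grip": 1},
])

```text
t: 17.38
tool_pos: [0.6867, -0.0681, 0.2067]
orientation: [[-0.788, -0.078, 0.611], [0.061, 0.977, 0.203], [-0.613, 0.197, -0.765]]
ft_force: [1.3, 4.4, 4.3]
opening: -0.0
```

```bash

python3 arc.py .062 -.028 67 69.5 72 74.5 77
```

```text
t 17.375 q [ -5.8  16.6  25.4 106.5 -54.8  35.9 146.7] F stand [2.7 3.8 4.3] stand [-0.0283 -0.0587  0.2067] r 0.0644 ang 65.6
67 [0.18, 0.11, 0.2]
69.5 [0.3, -0.03, 0.4]
72 [0.43, -0.17, 0.59]
74.5 [0.56, -0.29, 0.79]
77 [0.7, -0.41, 0.99]
```

>>> jog_arm([
  {"linear": [0.16, 0, 0.2], "rotation": [0, 0, 0], "grip": 1},
  {"linear": [0.3, -0.08, 0.4], "rotation": [0, 0, 0], "grip": 1},
  {"linear": [0.43, -0.18, 0.59], "rotation": [0, 0, 0], "grip": 1},
  {"linear": [0.56, -0.3, 0.79], "rotation": [0, 0, 0], "grip": 1},
  {"linear": [0.7, -0.41, 0.99], "rotation": [0, 0, 0], "grip": 1},
])

```text
t: 18.0
tool_pos: [0.6872, -0.0711, 0.1935]
orientation: [[-0.788, -0.076, 0.61], [0.061, 0.978, 0.201], [-0.612, 0.196, -0.766]]
ft_force: [2.5, 2.9, 4.8]
opening: -0.0001
```

```bash

python3 arc.py .062 -.028 79 81 83 85 87;  python3 look.py 341 m
```

```text
t 18.0 q [ -4.8  17.6  24.6 107.2 -57.   35.  149.3] F stand [3.3 1.9 4.8] stand [-0.0288 -0.0617  0.1935] r 0.0631 ang 77.7
79 [0.07, 0.06, 0.18]
81 [0.19, -0.01, 0.34]
83 [0.31, -0.09, 0.5]
85 [0.43, -0.15, 0.67]
87 [0.56, -0.21, 0.83]
scene valve_stem [(0.71, [284.1, 206.1])]
scene valve_tip [(0.71, [343.1, 346.2])]
scene hub_face [(0.89, [286.5, 204.2])]
top valve_stem [(0.67, [199.4, 269.4])]
top valve_tip []
top hub_face [(0.98, [294.5, 199.0])]
```

View pics/both_m.png

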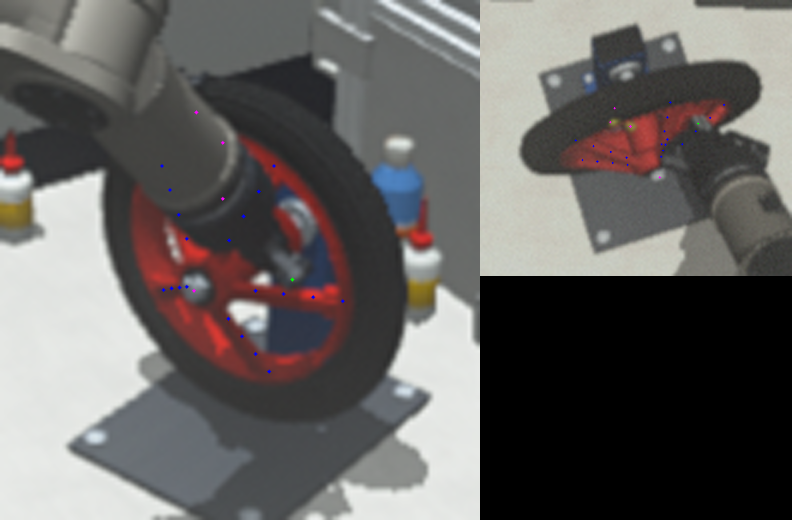

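>>> jog_arm([
  {"linear": [0.12, 0, 0.2], "rotation": [0, 0, 0], "grip": 1},
  {"linear": [0.26, -0.06, 0.4], "rotation": [0, 0, 0], "grip": 1},
  {"linear": [0.38, -0.12, 0.58], "rotation": [0, 0, 0], "grip": 1},
  {"linear": [0.5, -0.18, 0.75], "rotation": [0, 0, 0], "grip": 1},
  {"linear": [0.6, -0.22, 0.9], "rotation": [0, 0, 0], "grip": 1},
])

```text
t: 19.02
tool_pos: [0.6871, -0.0725, 0.183]
orientation: [[-0.789, -0.074, 0.61], [0.063, 0.978, 0.201], [-0.612, 0.197, -0.766]]
ft_force: [-5.0, -2.0, 9.3]
opening: 0.0
```

```bash

python3 arc.py .062 -.028 87 89 91 93 95;  python3 look.py 351 n
```

```text
t 19.025 q [ -4.1  18.4  24.  107.9 -58.8  34.2 151.3] F stand [-5.3 -0.3  9.3] stand [-0.0293 -0.0629  0.183 ] r 0.063 ang 87.3
87 [-0.08, 0.14, 0.06]
89 [0.05, 0.09, 0.23]
91 [0.18, 0.04, 0.39]
93 [0.32, 0.01, 0.56]
95 [0.45, -0.02, 0.73]
scene valve_stem [(0.28, [209.6, 198.7])]
scene valve_tip []
scene hub_face [(0.94, [286.0, 207.1])]
top valve_stem [(0.37, [376.6, 262.2])]
top valve_tip []
top hub_face [(0.86, [291.7, 199.6])]
```

View pics/both_n.png

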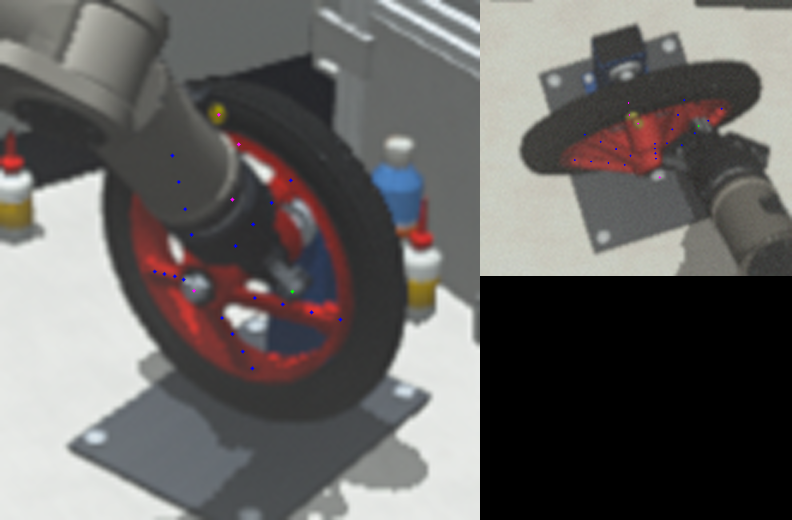

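>>> jog_arm([
  {"linear": [0.05, 0.06, 0.22], "rotation": [0, 0, 0], "grip": 1},
  {"linear": [0.15, 0.04, 0.35], "rotation": [0, 0, 0], "grip": 1},
  {"linear": [0.25, 0.02, 0.47], "rotation": [0, 0, 0], "grip": 1},
  {"linear": [0.33, 0, 0.57], "rotation": [0, 0, 0], "grip": 1},
  {"linear": [0.33, 0, 0.57], "rotation": [0, 0, 0], "grip": 1},
])

```text
t: 20.05
tool_pos: [0.6878, -0.0759, 0.1775]
orientation: [[-0.787, -0.069, 0.613], [0.066, 0.979, 0.194], [-0.613, 0.193, -0.766]]
ft_force: [-9.2, -6.9, 13.4]
opening: 0.0
```

```bash
cat > dot.py <<'E'
from station import r
from h import *
v=np.load('pose.npy')
p=r.snapshot('scene'); im=p['image']; cv2.imwrite('pics/dot_full.png',im)
h=cv2.cvtColor(im,cv2.COLOR_BGR2HSV); m=cv2.inRange(h,(20,120,60),(38,255,255))
m[:145]=0;m[260:]=0;m[:,:255]=0;m[:,335:]=0
n,l,st,c=cv2.connectedComponentsWithStats(m)
for i in range(1,n):
    if st[i,4]<3: continue
    w=(l==i); w=np.argwhere(w)[:,::-1].mean(0)
    s=least_squares(lambda u:proj(p,W(v,wp(u[0],u[1],0,-.0205)))[0]-w,[0,.128])
    print('blob',w.round(1),st[i,4],'th',np.degrees(s.x[0]).round(1),'rad',s.x[1].round(4))
for a in(-10,-5,0,5): print(a,proj(p,W(v,wp(np.radians(a),.128,0,-.0205)))[0].round(1))
E
python3 dot.py; python3 arc.py .062 -.028 95 96 97 98 
```

```text
blob [291.5 163.5] 20 th -4.9 rad 0.1285
-10 [288.6 163. ]
-5 [291.5 163.6]
0 [294.4 164.5]
5 [297.3 165.8]
t 20.1 q [ -3.7  18.8  23.7 108.2 -59.9  33.6 152.4] F stand [-10.2  -3.8  12.4] stand [-0.0297 -0.0663  0.1775] r 0.0664 ang 92.2
95 [0.19, 0.42, 0.33]
96 [0.26, 0.41, 0.41]
97 [0.33, 0.4, 0.49]
98 [0.4, 0.39, 0.57]
```

>>> jog_arm([
  {"linear": [-0.1, 0.1, -0.4], "rotation": [0, 0, 0], "grip": 1},
  {"linear": [0.8, -0.2, -1.6], "rotation": [0, 0, 0], "grip": 1},
  {"linear": [1.8, -0.5, -3.2], "rotation": [0, 0, 0], "grip": 1},
  {"linear": [3.2, -1.0, -5.4], "rotation": [0, 0, 0], "grip": 1},
  {"linear": [3.2, -1.0, -5.4], "rotation": [0, 0, 0], "grip": 1},
])

```text
t: 20.72
tool_pos: [0.6284, -0.0884, 0.195]
orientation: [[-0.79, -0.075, 0.608], [0.063, 0.977, 0.202], [-0.61, 0.198, -0.768]]
ft_force: [-0.5, -0.3, 0.2]
opening: -0.0001
```

```bash

python3 dot.py; python3 arc.py .075 -.1 60 20 -20 -40 -75; python3 look.py 355 o
```

```text
blob [291.4 163.5] 21 th -5.1 rad 0.1284
blob [293.5 181. ] 12 th -1.3 rad 0.0701
-10 [288.6 163. ]
-5 [291.5 163.6]
0 [294.4 164.5]
5 [297.3 165.8]
t 20.775 q [ -2.6  12.   25.3 114.  -56.6  35.5 153.3] F stand [0.1 0.3 0.6] stand [-0.0887 -0.0587  0.1951] r 0.0606 ang 75.6
60 [-0.74, -0.42, -2.45]
20 [-1.53, 3.98, -4.98]
-20 [0.06, 8.85, -4.98]
-40 [1.55, 10.74, -3.98]
-75 [4.62, 12.29, -1.06]
scene valve_stem [(0.48, [297.1, 179.7])]
scene valve_tip [(0.61, [292.6, 186.5])]
scene hub_face [(0.88, [286.0, 207.1])]
top valve_stem [(0.51, [375.4, 262.9])]
top valve_tip []
top hub_face [(0.66, [294.9, 201.0])]
```

View pics/scene_o.png

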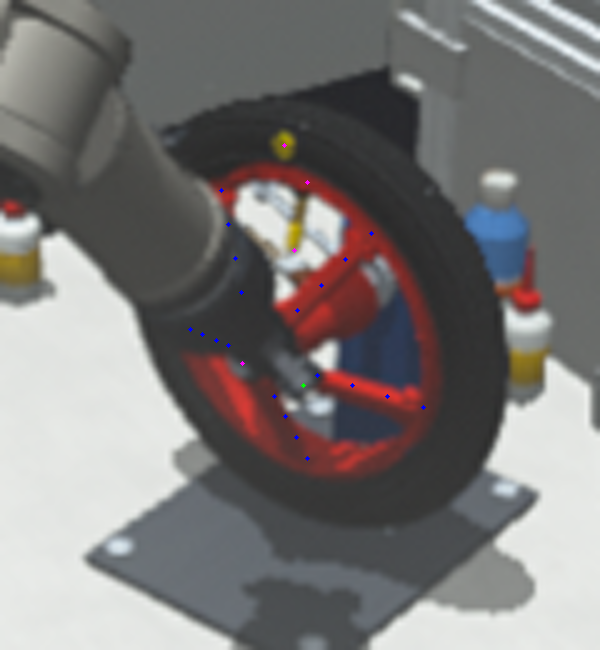

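View pics/top_o.png

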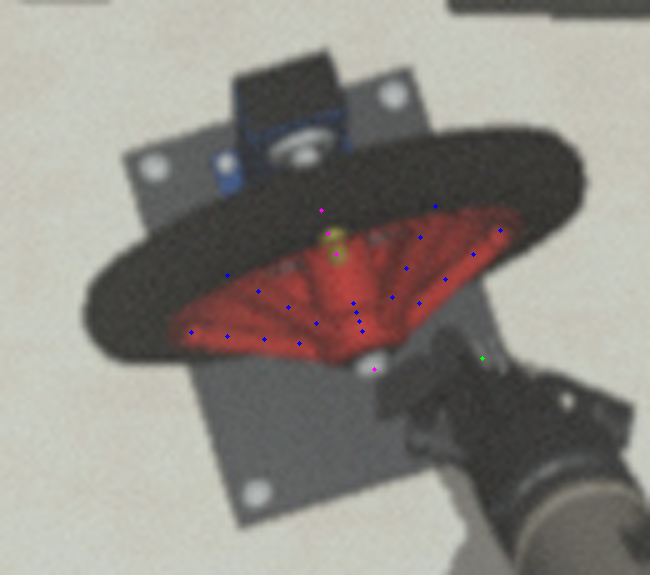

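```bash
cat > fit3.py <<'E'
from h import *
import pickle; P=pickle.load(open('P.pkl','rb'))
S=lambda x,y:(240+x/5-.5,140+y/5-.5); T=lambda x,y:(220+x/5-.5,130+y/5-.5); S2=lambda x,y:(235+x/5-.5,135+y/5-.5)
A,B=np.meshgrid(np.linspace(0,2*np.pi,181),np.linspace(0,2*np.pi,37))
def ext(n,v):
    q=proj(P[n],W(v,wp(0,(.1285+.0215*np.cos(B)).ravel(),A.ravel(),.0205*np.sin(B).ravel())))
    return np.array([q[:,0].min(),q[:,0].max(),q[:,1].min(),q[:,1].max()])
def res(v,full=False):
    o=v[3]; c=lambda a,b:[o+a*.13,b*.1,.01]
    L=[('top',c(-1,1),T(238,528)),('top',c(-1,-1),T(531,434)),('top',c(1,1),T(124,155)),('top',c(1,-1),T(410,67)),
       ('scene',c(-1,1),S(62,532)),('scene',c(-1,-1),S(293,655)),('scene',c(1,-1),S(513,470)),
       ('top',[-.074,0,.18],T(371,366)),('scene',[-.074,0,.18],S(219,333))]
    L+=[('scene',wp(v[4],.128,0,-.0205),S(139,336)),
        ('scene',wp(v[5],.128,0,-.0205),(291.45,163.5)),('scene',wp(v[5],.054,0,-.016),S2(294,250)),
        ('top',wp(v[5],.128,0,-.0205),T(333,236)),('top',wp(v[5],.056,0,-.016),T(338,256))]
    a=np.array([proj(P[n],W(v,X))[0]-q for n,X,q in L])
    # calibration offsets per camera
    e=np.concatenate([ext('scene',v)-[260.3,335.9,153.9,240.1],ext('top',v)-[236.1,336.9,154.7,202.3]])
    if full: print(a.round(1).tolist(),e.round(1))
    return np.concatenate([a.ravel(),e])
s=least_squares(res,[.695,0,.31,0.011,4.15,-.07],loss='soft_l1',f_scale=1.); v=s.x
print(v,np.degrees(v[4:])); res(v,True)
cov=np.linalg.inv(s.jac.T@s.jac); print('sd',np.sqrt(np.diag(cov))*.7)
np.save('pose3.npy',v)
E
python3 fit3.py
```

```text
[ 6.93639996e-01 -3.64578795e-03  3.18702293e-01  1.24662862e-02
  4.15799933e+00 -7.30058478e-02] [238.23581303  -4.18292696]
[[0.0, 0.5], [1.0, 0.7], [-0.6, -0.3], [0.4, -0.4], [-1.1, -0.9], [-0.2, -1.1], [0.7, -0.7], [0.6, 1.2], [-0.8, 1.2], [-0.0, 0.0], [0.1, 0.4], [0.0, 0.4], [-0.3, -0.3], [-0.1, -0.0]] [ 0.1  1.2 -0.5 -0.  -0.6  0.1 -0.9  0.1]
sd [0.00082159 0.00078899 0.0058437  0.00145662 0.01924659 0.01321423]
```

>>> jog_arm([
  {"linear": [-0.9, 0.5, -3.0], "rotation": [0, 0, 0], "grip": 1},
  {"linear": [-1.4, 4.0, -5.0], "rotation": [0, 0, 0], "grip": 1},
  {"linear": [0.0, 8.5, -5.0], "rotation": [0, 0, 0], "grip": 1},
  {"linear": [1.5, 10.7, -4.0], "rotation": [0, 0, 0], "grip": 1},
  {"linear": [3.0, 11.6, -2.6], "rotation": [0, 0, 0], "grip": 1},
])

```text
t: 21.8
tool_pos: [0.5822, 0.0253, 0.2205]
orientation: [[-0.789, -0.082, 0.609], [0.058, 0.977, 0.206], [-0.612, 0.198, -0.766]]
ft_force: [0.3, 0.5, -0.9]
opening: -0.0004
```

```bash
cp pose3.npy pose.npy
python3 arc.py .068 -.1 -75;python3 arc.py .064 -.028 -75; python3 dot.py
```

```text
t 21.8 q [-15.9   0.5  21.4 121.7 -38.6  25.3 126.7] F stand [ 0.4  0.4 -0.9] stand [-0.0967  0.0624  0.2205] r 0.0744 ang -57.0
-75 [1.74, -0.21, 1.54]
t 21.8 q [-15.9   0.5  21.4 121.7 -38.6  25.3 126.7] F stand [ 0.4  0.4 -0.9] stand [-0.0967  0.0624  0.2205] r 0.0744 ang -57.0
-75 [-3.58, 1.04, 6.25]
blob [291.4 163.5] 21 th -4.5 rad 0.1291
blob [293.5 181. ] 12 th -0.2 rad 0.0709
-10 [288.3 163.1]
-5 [291.1 163.7]
0 [294.  164.6]
5 [296.9 165.9]
```

>>> jog_arm([
  {"linear": [1.7, -0.2, 1.5], "rotation": [0, 0, 0], "grip": 1},
  {"linear": [0.4, 0.1, 2.7], "rotation": [0, 0, 0], "grip": 1},
  {"linear": [-0.9, 0.4, 3.9], "rotation": [0, 0, 0], "grip": 1},
  {"linear": [-2.2, 0.7, 5.0], "rotation": [0, 0, 0], "grip": 1},
  {"linear": [-3.5, 1.0, 6.2], "rotation": [0, 0, 0], "grip": 1},
])

```text
t: 22.48
tool_pos: [0.6488, 0.0429, 0.1965]
orientation: [[-0.789, -0.078, 0.61], [0.061, 0.977, 0.203], [-0.612, 0.197, -0.766]]
ft_force: [0.1, -0.4, 0.6]
opening: 0.0003
```

```bash

python3 arc.py .064 -.028 -75 -70 -65 -60; python3 look.py 356 p
```

```text
t 22.475 q [-16.4  10.4  20.7 115.3 -47.   23.6 131.9] F stand [-0.1 -0.4  0.6] stand [-0.028   0.0582  0.1965] r 0.0605 ang -74.2
-75 [0.1, 0.34, -0.01]
-70 [-0.28, 0.29, -0.41]
-65 [-0.66, 0.19, -0.81]
-60 [-1.04, 0.04, -1.19]
scene valve_stem [(0.67, [196.7, 226.3]), (0.49, [295.2, 179.0])]
scene valve_tip [(0.5, [282.5, 203.5]), (0.46, [293.3, 184.2])]
scene hub_face [(0.57, [286.2, 206.3])]
top valve_stem []
top valve_tip []
top hub_face [(0.7, [293.8, 200.7])]
```

View pics/both_p.png

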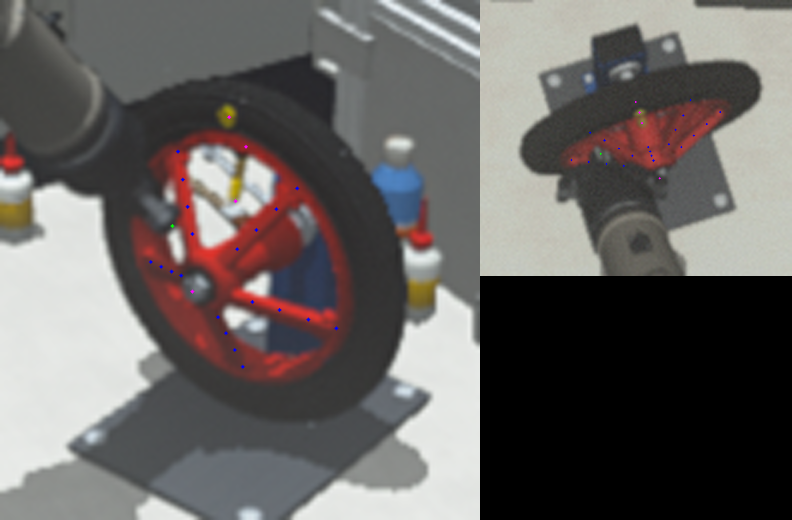

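>>> jog_arm([
  {"linear": [-0.2, 0.1, -0.3], "rotation": [0, 0, 0], "grip": 1},
  {"linear": [-0.45, 0.1, -0.55], "rotation": [0, 0, 0], "grip": 1},
  {"linear": [-0.65, 0.05, -0.8], "rotation": [0, 0, 0], "grip": 1},
  {"linear": [-0.85, 0, -1.0], "rotation": [0, 0, 0], "grip": 1},
  {"linear": [-1.05, -0.1, -1.2], "rotation": [0, 0, 0], "grip": 1},
])

```text
t: 23.5
tool_pos: [0.6462, 0.0404, 0.209]
orientation: [[-0.793, -0.079, 0.604], [0.059, 0.977, 0.206], [-0.607, 0.199, -0.77]]
ft_force: [-2.7, 2.5, -5.2]
opening: -0.0002
```

```bash

python3 arc.py .062 -.028 -60 -58 -56 -54 -52 -50; python3 dot.py
```

```text
t 23.5 q [-17.3   9.3  22.  114.3 -43.6  25.6 128.7] F stand [-1.8  3.2 -5.2] stand [-0.0312  0.0567  0.209 ] r 0.0637 ang -62.9
-60 [-0.45, -0.17, 0.05]
-58 [-0.6, -0.24, -0.09]
-56 [-0.74, -0.32, -0.23]
-54 [-0.89, -0.4, -0.37]
-52 [-1.03, -0.49, -0.5]
-50 [-1.18, -0.59, -0.63]
blob [292.9 164. ] 20 th -1.9 rad 0.1287
blob [294.2 181.8] 12 th 2.3 rad 0.0691
-10 [288.3 163.1]
-5 [291.1 163.7]
0 [294.  164.6]
5 [296.9 165.9]
```

>>> jog_arm([
  {"linear": [-0.03, -0.02, -0.03], "rotation": [0, 0, 0], "grip": 1},
  {"linear": [-0.06, -0.03, -0.06], "rotation": [0, 0, 0], "grip": 1},
  {"linear": [-0.09, -0.05, -0.08], "rotation": [0, 0, 0], "grip": 1},
  {"linear": [-0.12, -0.06, -0.11], "rotation": [0, 0, 0], "grip": 1},
  {"linear": [-0.12, -0.06, -0.11], "rotation": [0, 0, 0], "grip": 1},
])

```text
t: 24.18
tool_pos: [0.6478, 0.0375, 0.2118]
orientation: [[-0.79, -0.077, 0.608], [0.061, 0.977, 0.203], [-0.61, 0.197, -0.768]]
ft_force: [-4.3, 1.1, -4.3]
opening: -0.0
```

```bash

python3 arc.py .062 -.028 -60 ; python3 dot.py
```

```text
t 24.175 q [-17.3   9.2  22.3 114.1 -43.4  25.7 128.5] F stand [-3.8  2.4 -4.3] stand [-0.0306  0.0534  0.2118] r 0.0622 ang -59.2
-60 [-0.13, 0.07, 0.23]
blob [295.6 165.1] 17 th 2.7 rad 0.1285
blob [295.5 182.5] 12 th 6.4 rad 0.0689
-10 [288.3 163.1]
-5 [291.1 163.7]
0 [294.  164.6]
5 [296.9 165.9]
```

>>> jog_arm([
  {"linear": [0.3, 0.1, 0.3], "rotation": [0, 0, 0], "grip": 1},
  {"linear": [1.6, -0.3, -0.9], "rotation": [0, 0, 0], "grip": 1},
  {"linear": [3.0, -0.8, -2.2], "rotation": [0, 0, 0], "grip": 1},
  {"linear": [4.9, -1.3, -3.6], "rotation": [0, 0, 0], "grip": 1},
  {"linear": [4.9, -1.3, -3.6], "rotation": [0, 0, 0], "grip": 1},
])

```text
t: 24.85
tool_pos: [0.5908, 0.0182, 0.2109]
orientation: [[-0.785, -0.074, 0.615], [0.065, 0.978, 0.2], [-0.616, 0.196, -0.763]]
ft_force: [0.2, -0.1, 0.1]
opening: 0.0001
```

```bash

python3 arc.py .075 -.1 -40 -10 20 50 75; python3 dot.py; python3 look.py 3 q
```

```text
t 24.85 q [-16.1   2.3  22.7 121.8 -43.1  24.3 131.4] F stand [ 0.2 -0.2  0.1] stand [-0.0908  0.053   0.2109] r 0.0613 ang -59.7
-40 [-1.11, -0.15, -2.62]
-10 [-3.21, -3.18, -3.86]
20 [-4.19, -6.92, -3.59]
50 [-3.79, -10.39, -1.88]
75 [-2.48, -12.38, 0.32]
blob [295.7 165. ] 18 th 2.8 rad 0.129
blob [295.5 182.5] 12 th 6.4 rad 0.0689
-10 [288.3 163.1]
-5 [291.1 163.7]
0 [294.  164.6]
5 [296.9 165.9]
scene valve_stem [(0.45, [299.8, 181.6])]
scene valve_tip [(0.4, [292.8, 186.2])]
scene hub_face [(0.9, [284.5, 205.5]), (0.3, [354.4, 317.6])]
top valve_stem []
top valve_tip []
top hub_face [(0.88, [295.9, 201.5])]
```

View pics/scene_q.png

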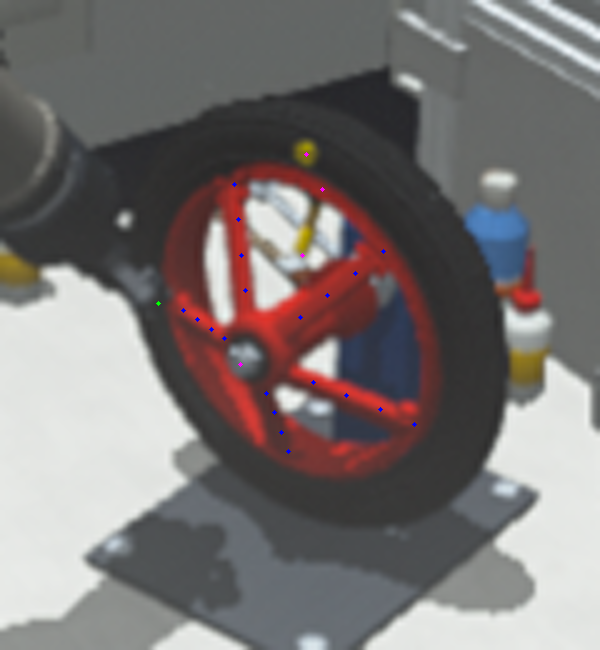

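View pics/top_q.png

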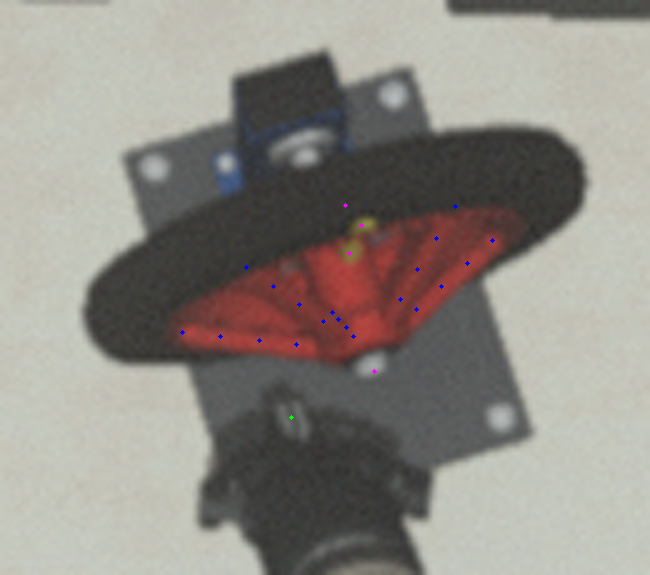

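>>> jog_arm([
  {"linear": [-1.1, -0.2, -2.6], "rotation": [0, 0, 0], "grip": 1},
  {"linear": [-3.2, -3.2, -3.9], "rotation": [0, 0, 0], "grip": 1},
  {"linear": [-4.2, -6.9, -3.6], "rotation": [0, 0, 0], "grip": 1},
  {"linear": [-3.8, -10.4, -1.9], "rotation": [0, 0, 0], "grip": 1},
  {"linear": [-2.5, -12.4, 0.3], "rotation": [0, 0, 0], "grip": 1},
])

```text
t: 25.92
tool_pos: [0.6215, -0.1043, 0.1968]
orientation: [[-0.787, -0.075, 0.612], [0.062, 0.978, 0.199], [-0.613, 0.195, -0.765]]
ft_force: [0.0, 0.9, -0.8]
opening: 0.0
```

```bash

python3 arc.py .066 -.1 76; python3 arc.py .063 -.028 76
```

```text
t 25.925 q [ -4.5  11.9  30.2 114.4 -58.2  37.5 156.4] F stand [ 0.3  0.9 -0.8] stand [-0.1001 -0.073   0.1968] r 0.0749 ang 77.0
76 [0.32, 0.84, 0.07]
t 25.925 q [ -4.5  11.9  30.2 114.4 -58.2  37.5 156.4] F stand [ 0.3  0.9 -0.8] stand [-0.1001 -0.073   0.1968] r 0.0749 ang 77.0
76 [-4.79, 2.79, 4.75]
```

>>> jog_arm([
  {"linear": [0.3, 0.8, 0.1], "rotation": [0, 0, 0], "grip": 1},
  {"linear": [-1.4, 1.5, 1.6], "rotation": [0, 0, 0], "grip": 1},
  {"linear": [-3.1, 2.1, 3.2], "rotation": [0, 0, 0], "grip": 1},
  {"linear": [-4.8, 2.8, 4.7], "rotation": [0, 0, 0], "grip": 1},
  {"linear": [-4.8, 2.8, 4.7], "rotation": [0, 0, 0], "grip": 1},
])

```text
t: 26.55
tool_pos: [0.6853, -0.0674, 0.1955]
orientation: [[-0.789, -0.077, 0.61], [0.059, 0.978, 0.201], [-0.612, 0.195, -0.767]]
ft_force: [1.1, -3.0, -2.3]
opening: -0.0004
```

```bash

python3 arc.py .062 -.028 76 72 68 66 64 62 60;python3 dot.py; python3 look.py 3 s
```

```text
t 26.55 q [ -8.4  17.5  28.5 107.6 -57.9  35.7 149.6] F stand [ 0.1 -3.2 -2.3] stand [-0.0279 -0.0579  0.1955] r 0.0599 ang 75.0
76 [-0.03, -0.23, 0.03]
72 [-0.25, -0.03, -0.29]
68 [-0.46, 0.19, -0.6]
66 [-0.55, 0.31, -0.75]
64 [-0.64, 0.43, -0.9]
62 [-0.73, 0.57, -1.05]
60 [-0.82, 0.7, -1.19]
blob [294.5 164.5] 20 th 0.8 rad 0.1291
-10 [288.3 163.1]
-5 [291.1 163.7]
0 [294.  164.6]
5 [296.9 165.9]
scene valve_stem []
scene valve_tip []
scene hub_face [(0.83, [286.2, 207.5])]
top valve_stem []
top valve_tip []
top hub_face [(0.9, [293.6, 204.0])]
```

View pics/both_s.png

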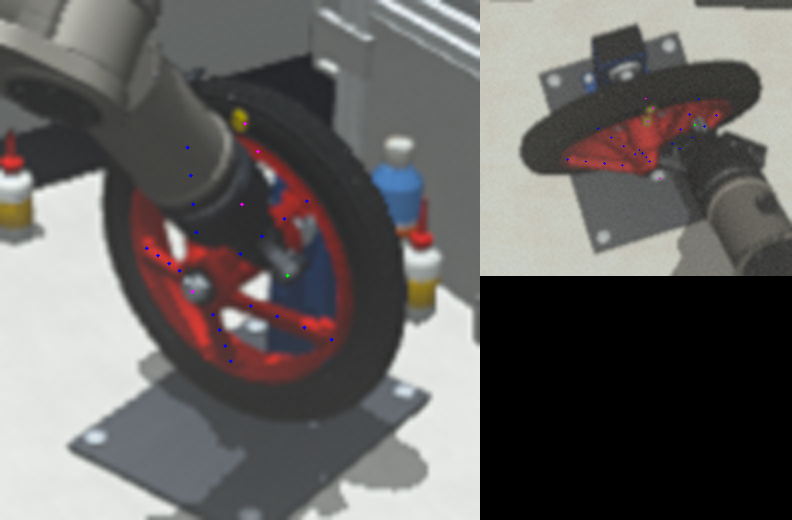

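>>> jog_arm([
  {"linear": [-0.02, 0.02, -0.03], "rotation": [0, 0, 0], "grip": 1},
  {"linear": [-0.04, 0.03, -0.05], "rotation": [0, 0, 0], "grip": 1},
  {"linear": [-0.04, 0.03, -0.05], "rotation": [0, 0, 0], "grip": 1},
])

```text
t: 27.38
tool_pos: [0.6843, -0.0672, 0.1956]
orientation: [[-0.79, -0.077, 0.609], [0.061, 0.977, 0.203], [-0.611, 0.197, -0.767]]
ft_force: [2.4, -3.7, -0.4]
opening: 0.0001
```

```bash

python3 arc.py .062 -.028 76;python3 dot.py
```

```text
t 27.375 q [ -8.4  17.4  28.5 107.6 -57.9  35.9 149.6] F stand [ 1.1 -4.3 -0.4] stand [-0.0288 -0.0575  0.1956] r 0.0596 ang 74.8
76 [-0.1, -0.25, 0.1]
blob [294.5 164.5] 20 th 0.8 rad 0.1291
-10 [288.3 163.1]
-5 [291.1 163.7]
0 [294.  164.6]
5 [296.9 165.9]
```

>>> jog_arm([
  {"linear": [-0.02, 0.03, -0.03], "rotation": [0, 0, 0], "grip": 1},
  {"linear": [-0.04, 0.05, -0.05], "rotation": [0, 0, 0], "grip": 1},
  {"linear": [-0.04, 0.05, -0.05], "rotation": [0, 0, 0], "grip": 1},
])

```text
t: 27.8
tool_pos: [0.6841, -0.0669, 0.1961]
orientation: [[-0.79, -0.077, 0.609], [0.061, 0.977, 0.203], [-0.61, 0.197, -0.767]]
ft_force: [1.3, -3.7, -2.2]
opening: 0.0001
```

```bash

python3 arc.py .062 -.028 76;python3 dot.py
```

```text
t 27.8 q [ -8.4  17.4  28.6 107.6 -57.8  35.9 149.4] F stand [ 0.1 -3.9 -2.2] stand [-0.0289 -0.0571  0.1961] r 0.0593 ang 74.2
76 [-0.09, -0.3, 0.14]
blob [294.2 164.6] 21 th 0.3 rad 0.1285
-10 [288.3 163.1]
-5 [291.1 163.7]
0 [294.  164.6]
5 [296.9 165.9]
```

>>> jog_arm([
  {"linear": [0.15, -0.4, 0.2], "rotation": [0, 0, 0], "grip": 1},
  {"linear": [0.2, -0.4, 0.2], "rotation": [0, 0, 0], "grip": 1},
  {"linear": [1.9, -0.9, -1.3], "rotation": [0, 0, 0], "grip": 1},
  {"linear": [3.6, -1.5, -2.8], "rotation": [0, 0, 0], "grip": 1},
  {"linear": [5.3, -2.1, -4.3], "rotation": [0, 0, 0], "grip": 1},
])

```text
t: 28.48
tool_pos: [0.6172, -0.0909, 0.193]
orientation: [[-0.79, -0.081, 0.608], [0.059, 0.977, 0.206], [-0.611, 0.199, -0.767]]
ft_force: [0.2, 0.3, -0.3]
opening: 0.0001
```

```bash

python3 arc.py .12 -.16 90;python3 dot.py
```

```text
t 28.475 q [ -5.3  11.3  29.4 115.5 -58.2  36.5 156. ] F stand [ 0.3  0.2 -0.3] stand [-0.0999 -0.0589  0.193 ] r 0.0603 ang 77.6
90 [3.33, -7.46, -2.9]
blob [294.2 164.6] 21 th 0.3 rad 0.1285
blob [295.  181.4] 14 th 4.5 rad 0.0717
-10 [288.3 163.1]
-5 [291.1 163.7]
0 [294.  164.6]
5 [296.9 165.9]
```

>>> jog_arm([
  {"linear": [2.0, -1.5, -2.0], "rotation": [0, 0, 0], "grip": 1},
  {"linear": [4.0, -4.0, -4.0], "rotation": [0, 0, 0], "grip": 1},
  {"linear": [6.0, -7, -6.0], "rotation": [0, 0, 0], "grip": 1},
  {"linear": [6.5, -9.0, -7.0], "rotation": [0, 0, 0], "grip": 1},
  {"linear": [6.5, -9.0, -7.0], "rotation": [0, 0, 0], "grip": 1},
])

```text
t: 29.15
tool_pos: [0.531, -0.1923, 0.1896]
orientation: [[-0.789, -0.075, 0.61], [0.063, 0.977, 0.202], [-0.611, 0.197, -0.766]]
ft_force: [0.2, 0.4, 0.5]
opening: 0.0001
```

```bash

python3 arc.py .12 -.16 90;python3 dot.py; python3 look.py 0 u
```

```text
t 29.15 q [  6.6   9.3  35.4 118.9 -58.7  47.1 170.7] F stand [0.3 0.3 0.5] stand [-0.2136 -0.1282  0.1896] r 0.1286 ang 85.7
90 [-3.07, 1.85, 4.18]
blob [294.2 164.6] 21 th 0.3 rad 0.1285
blob [295.  181.4] 14 th 4.5 rad 0.0717
-10 [288.3 163.1]
-5 [291.1 163.7]
0 [294.  164.6]
5 [296.9 165.9]
scene valve_stem [(0.62, [298.1, 180.1]), (0.51, [192.2, 228.8])]
scene valve_tip [(0.41, [294.7, 184.9])]
scene hub_face [(0.8, [284.9, 205.3])]
top valve_stem []
top valve_tip [(0.75, [285.7, 193.4])]
top hub_face [(0.66, [292.0, 203.2])]
```

View pics/scene_u.png

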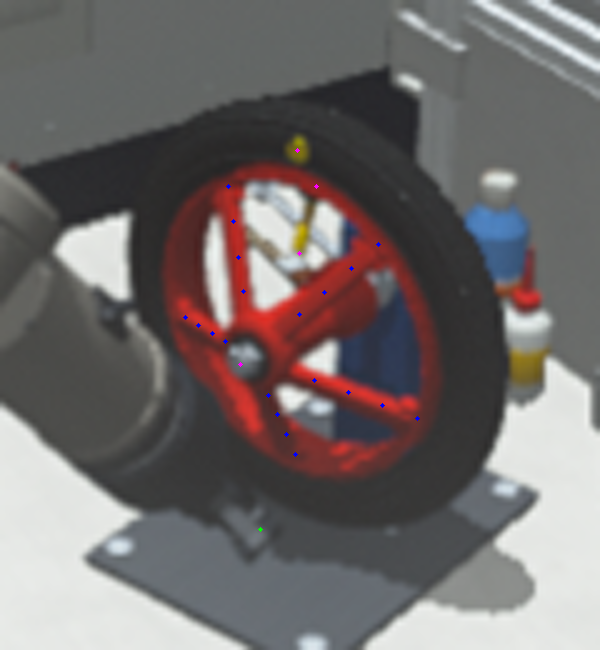

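View pics/top_u.png

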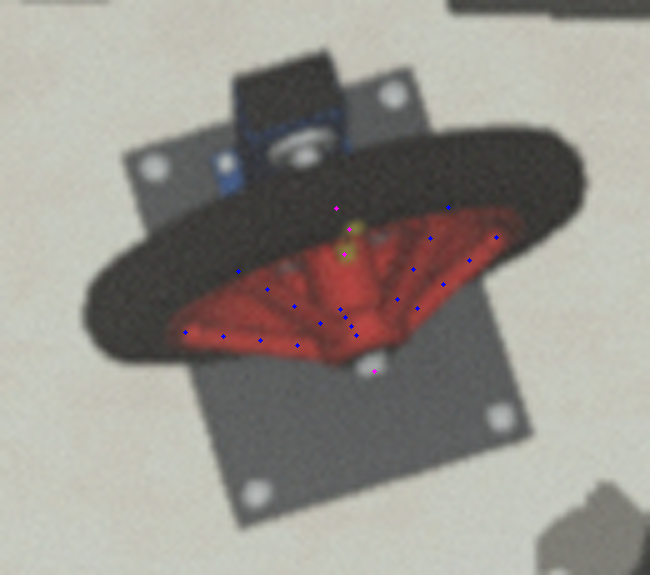

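```bash
cat > fit4.py <<'E'
from station import r
from h import *
Pn={n:r.snapshot(n) for n in('scene','top')}
import pickle; pickle.dump(Pn,open('Pn.pkl','wb'))
p=Pn['scene']; x0,y0,x1,y1=260,160,330,235
k=11
im=cv2.resize(p['image'][y0:y1,x0:x1],None,fx=k,fy=k,interpolation=cv2.INTER_CUBIC); im=im[:600]
im=cv2.resize(im,(770,600)) if im.shape[1]!=770 else im
cv2.imwrite('pics/z1.png',im)
p=Pn['top']; im=cv2.resize(p['image'][170:205,250:330],None,fx=10,fy=10,interpolation=cv2.INTER_CUBIC); im=cv2.convertScaleAbs(im,alpha=1.6); cv2.imwrite('pics/z2.png',im)
E
python3 fit4.py
```

```text
(no output)
```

View pics/z1.png

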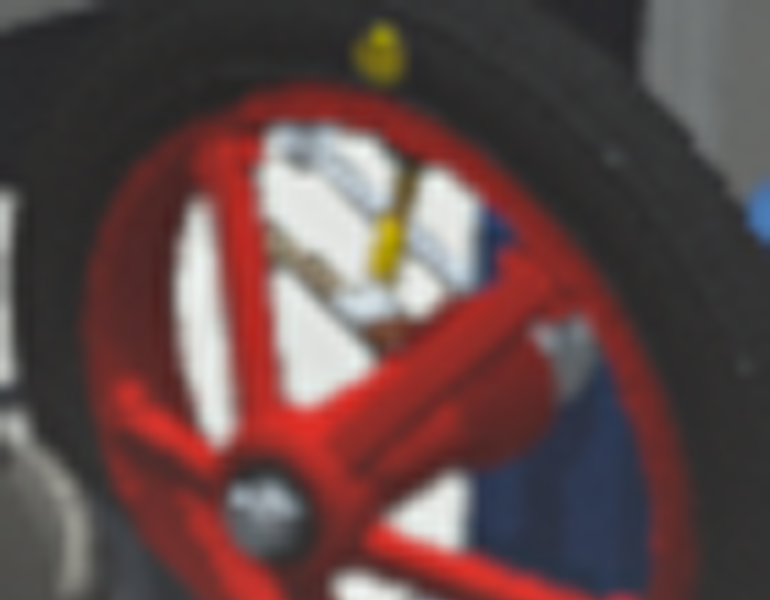

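View pics/z2.png

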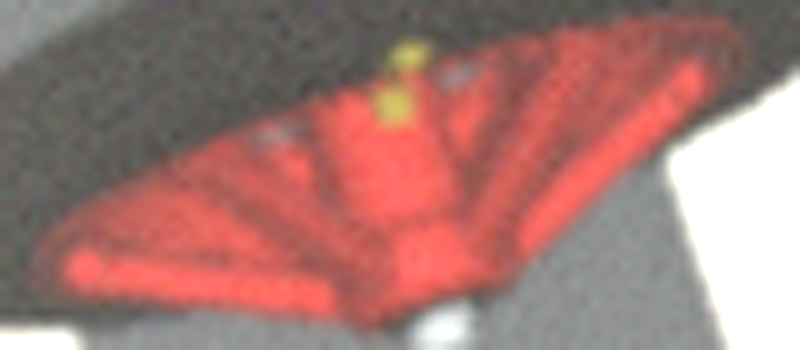

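```bash
cat > fit5.py <<'E'
import re
src=open('fit3.py').read()
src=src.replace("S2=lambda","Z1=lambda x,y:(260+x/11-.5,160+y/11-.5); Z2=lambda x,y:(250+x/10-.5,170+y/10-.5); S2=lambda")
src=src.replace("    a=np.array([proj","""    sp=lambda d,rr:wp(v[6],rr,np.radians(d),-.014-(.1-rr)*.02/.042)
    L+=[('scene',wp(v[6],.128,0,-.0205),(294.2,164.6)),('scene',wp(v[6],.054,0,-.016),Z1(382,278)),
        ('top',wp(v[6],.128,0,-.0205),Z2(408,56)),('top',wp(v[6],.056,0,-.016),Z2(392,106)),
        ('top',sp(252,.098),Z2(76,265)),('top',sp(108,.098),Z2(698,78)),
        ('scene',sp(324,.07),Z1(240,250)),('scene',sp(324,.098),Z1(223,150)),('scene',sp(108,.098),S2(408,409)),('scene',sp(36,.098),Z1(530,270)),('scene',sp(252,.098),Z1(130,393))]
    a=np.array([proj""").replace("4.15,-.07]","4.15,-.07,0.]").replace("pose3","pose5")
exec(src)
E
python3 fit5.py
```

```text
[ 6.93317598e-01 -3.47472217e-03  3.17902377e-01  1.27734106e-02
  4.15675674e+00 -6.99268773e-02  6.74847385e-03] [238.16461758  -4.00651494   0.38665907]
[[-0.1, 0.5], [0.9, 0.7], [-0.6, -0.4], [0.4, -0.3], [-1.1, -0.9], [-0.3, -1.1], [0.7, -0.7], [0.5, 1.3], [-0.9, 1.2], [-0.1, 0.0], [0.1, 0.4], [-0.0, 0.4], [-0.2, -0.2], [-0.1, 0.1], [-0.1, 0.1], [0.1, 0.5], [-0.7, 0.3], [-0.2, 0.2], [0.1, 0.2], [-1.2, 0.4], [0.4, -0.4], [0.6, -0.8], [1.1, 1.8], [2.0, -0.0], [0.4, 2.8]] [ 0.   1.  -0.5 -0.  -0.6  0.  -0.7  0.2]
sd [0.00058123 0.00064426 0.00543236 0.00133128 0.01913833 0.0123081
 0.01098067]
```

```bash
python3 dot.py; python3 - <<'E'
from station import r
s=r.get_state(); print(s['t'],s['ft_force']); print(r.job_done())
E
```

```text
blob [294.2 164.6] 21 th 0.3 rad 0.1285
blob [295.  181.4] 14 th 4.5 rad 0.0717
-10 [288.3 163.1]
-5 [291.1 163.7]
0 [294.  164.6]
5 [296.9 165.9]
29.75 [ 0.18744857 -0.42800174  0.30157126]
the job is handed in; nothing more can be done
None
```

The valve stem is now at the top of the wheel, about 0.4° (± 0.6°) clockwise of straight up by the final two-camera fit. I handed the job in at 29.75 s, with the gripper clear of the wheel.

**Pushes:** With the fingers shut, I turned the wheel clockwise on one spoke, drew clear, then pushed a second spoke to about 4° short. A push on a third spoke went about 3° too far, so I moved it back with a light push on a fourth. In every push the fingers were in a window away from the valve.

**Last checks:**
- **Angle:** The yellow dot gave +0.3° in the scene view. The top view alone suggested about +1.3°. The stem-and-cap blob read 4.5°, which I ignored because it does not match the point that check assumes.
- **Standing still:** The dot did not move between the pictures taken after I drew the fingers out.
- **Contact force:** I saw no contact with the tyre or the valve stem in the pictures. The highest force I read while pushing was about 18 N.

**What went less smoothly:**
- The force climbed at the end of the second push as the fingertip slid outward along the sloping spoke, so I finished on other spokes.
- The backward correction began as an unplanned bump when I put the fingers in, which moved the wheel about 2° the way I wanted.

I did not check the tools and parts on the table after the moves. The arm did not go down near them.

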